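# Clamp a sample vial under the sealing head of a rocker test stand

## Task

Stand the black-capped sample vial upright in the blue cup of the test stand and let go of it, then swing the stand's arm over it until it meets its stop. Then press the red pad at the other end of the rocker gently down, so that the cup end tips up and bears the vial's cap against the sealing head with about 4 N (no less than 2, no more than 7, and at no moment more than 10), and leave it clamped like that. Disturb nothing else on the worktop.

Things in the scene. Friction and masses are not known exactly. Their poses are not given: they have to be found in the camera images.
- sample_vial: Glass sample vial with a BLACK screw cap and pale tan contents, 22 mm diameter, 49 mm tall, about 28 g; origin at the centre of its underside, z up along the vial. (The similar vial with a WHITE cap is not wanted.)
- vial_mid (a point): Centre of the black-capped vial, half-way up (24.5 mm above its underside); the cap is the top 14 mm, 21 mm diameter; grip it round the upper half.
- test_stand: Fixed stand, grey base plate 12 mm thick; origin on the worktop under the rocker's pivot. Its y axis runs along the rocker from the pad end (-y) to the cup end (+y), x points to the side where the post stands behind the cup, z up. The pivot axis lies along x, 45 mm above the worktop, between two aluminium cheeks.
- post_axis (a point): Point on the axis of the upright 18 mm steel post, 140 mm above the worktop, at (90, 100, 140) mm in the stand's frame; the swing arm turns about this vertical axis. The post ends 162 mm above the worktop.
- rocker: Steel rocker bar 250x24x8 mm, red pad at one end, blue cup at the other; origin on the pivot, y axis along the bar to the cup. It turns about the stand's x axis from 0.10 rad cup-end-low to 0.12 rad cup-end-high and starts with the cup at or near its lowest. The pivot is stiff with friction: the rocker stays where it is left.
- press_pad (a point): Centre of the top of the round red pad (36 mm diameter) at (0, -120, 17) mm in the rocker's frame, about 70 to 74 mm above the worktop at the start; it sinks 1.2 mm for each 1 mm the cup rises. About 6 to 7 N straight down here moves the rocker slowly, at any angle; once the vial meets the head, the force here rises above that by 0.83 N for each newton on the vial.
- cup (a point): Centre of the inner floor of the blue cup, at (0, 100, 8) mm in the rocker's frame. The cup is 30 mm wide inside, 10 mm deep, wall 3 mm thick (so grip the vial above its lowest 10 mm); it leans with the rocker. The top of a vial standing in it is 92 to 96 mm above the worktop at the start and can be raised to about 114 mm.
- swing_arm: Aluminium arm carrying the sealing head, 140 mm above the worktop; origin on the post axis, the arm reaches 142 mm along its own -x. It is at work over the cup, against its stop, when its yaw equals the stand's; at the start it is parked 1.4 to 1.7 rad clockwise of that (seen from above). It turns easily and stays where it is left.
- head_axis (a point): Axis of the sealing head at the arm's mid-height, 90 mm from the post axis; above the cup when at work. Below sits a rubber seal, 28 mm diameter, on a spring of 1.5 N per mm (no preload, travel 9 mm). The head is screwed to a different height each time: the seal's face is anywhere from 99 to 107 mm above the worktop, so where the vial meets it must be felt.
- swing_pin (a point): Upright black pin, 14 mm diameter, at the arm's free end, 132 mm from the post axis, to grip or push when swinging the arm; it stands from 145 to 195 mm above the worktop, this point is at 178 mm.
- white_vial: White-capped vial, 22 mm diameter, 49 mm tall, bystander; origin under its centre.
- beaker: Glass beaker, 53 mm diameter, 68 mm tall, bystander; origin under its centre.
- dropper: Amber dropper bottle, 37 mm diameter, 88 mm tall, bystander; origin under its centre.
- stopper: Black rubber stopper, 33 mm diameter, 26 mm tall, bystander; origin under its centre.
- clip: Yellow plastic joint clip, 30 mm diameter, 18 mm tall, bystander; origin under its centre.

How it is judged:
By the outcome, as a careful person would: the job done as asked, in the order asked, and still so for the second after the job is handed in, with the robot touching nothing.
It also fails if it takes over 72 s, if anything falls off the work surface, if the arm or the gripper's body presses on something with over 40 N, if the wrist force passes 120 N, or if a joint passes its speed limit or range.

## Robot

A 6-joint arm with a two-finger parallel gripper is mounted at the origin on a cart in front of the work surface, level with it; the furniture and walls round the work are solid. World frame = base frame: x ahead of the robot, y to its left, z up, the work surface at z = 0. Lengths are in m, angles in rad, forces in N, time in s.
With the tool pointing down it reaches from about 0.225 to 0.875 m from the base axis. Payload 3.4 kg.
Tool frame: the origin (TCP) lies at the centre of the arm's flange, where the gripper is bolted on; the fingertips stand manip.tcp_to_tips ahead of it and the grasp point (between the pads) lies 155 mm ahead of it (manip.tcp_to_tips is the distance from the TCP to the fingertips, in m); z points along the fingers, y is the line along which they close (so a half turn about z gives the same grasp; the last joint's range is limited). The gripper opens to 85 mm and grips with 20 to 120 N. Pads are 22 mm wide; open, the fingers measure 114 mm over their backs; the gripper's body (76 mm by 85 mm) begins 54 mm behind the grasp point. The pads swing forward as they close: fully open they stand 13 mm farther back than shut.
Start: joints at [-1.372, 0.276, 1.505, -0, 1.361, -0.121], TCP at [0.181, -0.546, 0.405] pointing down, gripper open.
Joint ranges: [-2.89, 2.89], [-0.75, 2.08], [0.22, 2.7], [-1.18, 4.32], [0.11, 2.71], [-2.7, 2.7]. Speed limits (rad/s): [2.57, 2.57, 3.14, 3.14, 3.14, 3.14].

## Interface

Orientations are given as a unit quaternion [w, x, y, z].
In Python, from rig import sensors, imaging, manip gives the robot as it stands. The module is installed in compiled form; this text tells all that it offers.
- The arm moves only by the tool jog_arm, never from a script. Its argument "plan" is a list of rows, each an object of numbers: "dx", "dy", "dz": the shift along the tool's x, y, z in mm; "ax", "ay", "az": the turn, a rotation vector about the tool's x, y, z in units of 6 degrees (1.0 is 6 degrees); "grip": the closure, from 0 (fully open) to 1 (shut). A call has 1 to 20 rows; each row shifts and turns the commanded pose from where the row before left it, along the tool's axes as they then stand; what a row does not reach is not made up. A row lasts 1/12 s, in which the tool goes at most 41.7 mm and 7.16 degrees, less where a joint would pass 70% of its speed; a pose out of reach is approached as far as the arm can. A call is refused whole if a number of a shift passes 41.7 or a number of a turn 1, either way. A call with a gripper value outside its range is refused whole. The fingers move at their own pace and stop on an object; "grip_force" is the grip in N (left out, the last holds). Time passes only in rows, so rows that do not move let the fingers close. It gives the time, the measured TCP pose, the force, the opening and the grip force at its end, in the units of the state.
- sensors.get_state(): the state, without advancing time (a new reading comes with each control period).
- imaging.get_image(name): name is "side" or "top" or "wrist"; returns a dict with "image" (400x640x3 uint8, red, green, blue), "K" (3x3 intrinsics, pixels), "extrinsics" (4x4, takes a point from world to camera coordinates). Camera axes: x right, y up, looking along -z (the intrinsics and any distortion apply to the point x, -y, -z); pixel columns grow to the right and rows downward; lengths in m; the calibration is good to about 2 mm. A picture is of the moment at which its call begins. There is no depth.
- manip.sign_off(): hands the job in; it is judged then, once.
The state is a dict: "clock": time; "qpos": joint angles; "qd": joint speeds; "effort": joint torques, N m; "position": TCP position; "ee_rot": TCP orientation; "contact_force": force on the tool from outside, world axes, zero at the start; "moment": the same for the moment, N m; "width": finger opening in m; "gripper_force": force on a finger pad.
Only numpy, scipy, OpenCV 4.12 (cv2) and the standard library are available. Lean on these libraries where they do the work, as an engineer would, in place of code of your own. Each camera call takes 0.05 s, during which the arm holds its last target. There are 200 camera calls.

## Working session

There is one attempt and no reset: what is moved stays moved. The work goes in short steps, Python scripts to look and compute and a tool call to move; the robot and the scene stay as the last step left them, time stands still between calls to the robot, and variables do not carry over. Pictures are saved under pics/ and viewed, at most 10 in all, crops included, and the job is handed in when it is done.

Besides the shell and the picture viewer there is one more tool, called after "Call:" as a command line: name --argument value ..., lists and objects as JSON in quotes. jog_arm: Moves the arm, as the interface text tells. Its arguments: {"type":"object","properties":{"plan":{"type":"array"},"grip_force":{"type":"number"}},"required":["plan"]}

```bash
mkdir -p pics; cat > h.py <<'E'
import numpy as np, cv2
from rig import sensors, imaging, manip
def grab(n, save=None):
    d=imaging.get_image(n)
    if save: cv2.imwrite('pics/'+save, d['image'][:,:,::-1])
    return d
def ray(d,u,v):
    K=np.array(d['K']);E=np.array(d['extrinsics'])
    c=np.linalg.inv(K)@[u,v,1]; c=np.array([c[0],-c[1],-c[2]])
    R=E[:3,:3];o=-R.T@E[:3,3]; return o,R.T@c
def onz(d,u,v,z):
    o,r=ray(d,u,v); return o+r*(z-o[2])/r[2]
def proj(d,p):
    E=np.array(d['extrinsics']);c=E[:3,:3]@p+E[:3,3]; q=np.array(d['K'])@[c[0],-c[1],-c[2]]; return q[:2]/q[2]
E
python3 - <<'E'
from h import *
s=sensors.get_state(); print(s, manip.tcp_to_tips)
for n in('top','side'):
    d=grab(n,n+'0.png'); print(n,np.round(d['K'],1).tolist(),np.round(d['extrinsics'],3).tolist(),[k for k in d])
E
```

```text
{'clock': 0.0, 'qpos': array([-1.37198396e+00,  2.76604206e-01,  1.50616403e+00,  7.32061253e-06,
        1.36068723e+00, -1.20995208e-01]), 'qd': array([ 0.00111134,  0.00055893, -0.00042296, -0.00012234,  0.00184978,
       -0.00118973]), 'effort': array([-2.87611965e-04, -4.16775727e+01, -2.45802748e+01, -3.75722848e-04,
        1.09257977e-02, -1.04295486e-05]), 'position': array([ 0.18072615, -0.54563015,  0.40382185]), 'ee_rot': array([-9.30836048e-04,  9.87242301e-01,  1.59222398e-01, -3.26539897e-05]), 'contact_force': array([0.4608708 , 0.62274252, 0.9046644 ]), 'moment': array([0.02121328, 0.00361107, 0.0047365 ]), 'gripper_force': 0.0, 'width': 0.08553979742626998} 0.1734
top [[508.9, 0.0, 316.5], [0.0, 508.9, 207.6], [0.0, 0.0, 1.0]] [[-0.01, -1.0, 0.013, 0.079], [0.992, -0.008, 0.128, -0.526], [-0.127, 0.014, 0.992, -1.573], [0.0, 0.0, 0.0, 1.0]] ['image', 'K', 'extrinsics']
side [[420.6, 0.0, 319.3], [0.0, 420.6, 202.9], [0.0, 0.0, 1.0]] [[-0.913, -0.407, -0.024, 0.495], [0.243, -0.59, 0.77, -0.19], [-0.327, 0.697, 0.638, -1.062], [0.0, 0.0, 0.0, 1.0]] ['image', 'K', 'extrinsics']
```

View pics/top0.png

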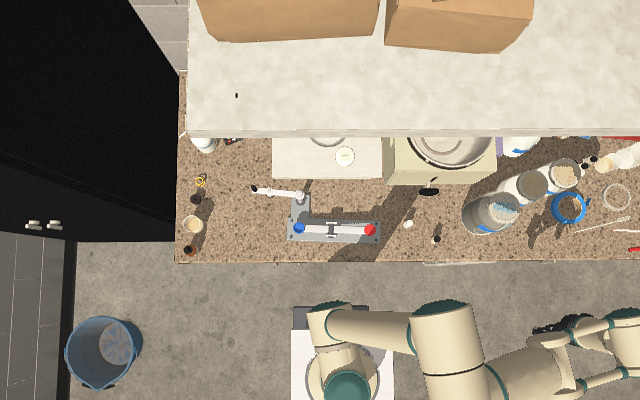

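View pics/side0.png

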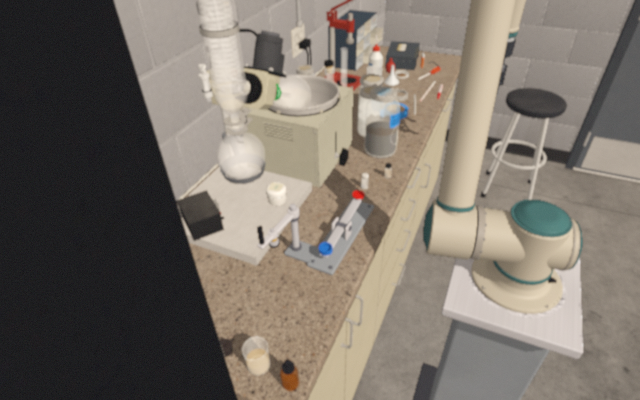

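The top view shows the black-capped vial at about (437,239) and the white one at (408,224). The cup is at (300,228), the pad at (370,229), the post at about (303,196) and the pin at about (254,188). Next I measure these by colour.

```bash
python3 - <<'E'
from h import *
d=grab('top'); im=d['image']; hsv=cv2.cvtColor(im,cv2.COLOR_RGB2HSV)
def blob(m,box):
    x0,y0,x1,y1=box; k=np.zeros(m.shape,np.uint8); k[y0:y1,x0:x1]=m[y0:y1,x0:x1]
    n,l,s,c=cv2.connectedComponentsWithStats(k); i=1+np.argmax(s[1:,4]); return c[i],s[i]
H,S,V=[hsv[...,i].astype(int) for i in range(3)]
red=((H<8)|(H>172))&(S>150)&(V>90); blue=(H>100)&(H<130)&(S>120); blk=V<45
for n,m,b,z in(('pad',red,(350,215,390,245),.072),('cup',blue,(285,215,315,245),.053),('vialcap',blk,(428,230,446,246),.049),('pin',blk,(240,180,262,198),.17)):
    c,s=blob(m.astype(np.uint8),b); print(n,c,s,onz(d,*c,z))
e=grab('side')
a=cv2.resize(im[165:265,230:450],(792,360),interpolation=cv2.INTER_CUBIC)
cv2.imwrite('pics/c1.png',a[:,:,::-1])
E
```

```text
pad [369.52525253 229.61616162] [364 224  12  12  99] [ 0.45237691 -0.08695843  0.072     ]
cup [298.42156863 227.31372549] [293 222  12  12 102] [0.46298969 0.13138528 0.053     ]
vialcap [436.35 238.85] [434 236   6   6  20] [ 0.42376037 -0.29719121  0.049     ]
pin [253.7  188.25] [251 186   6   6  20] [0.56702286 0.25771258 0.17      ]
```

View pics/c1.png

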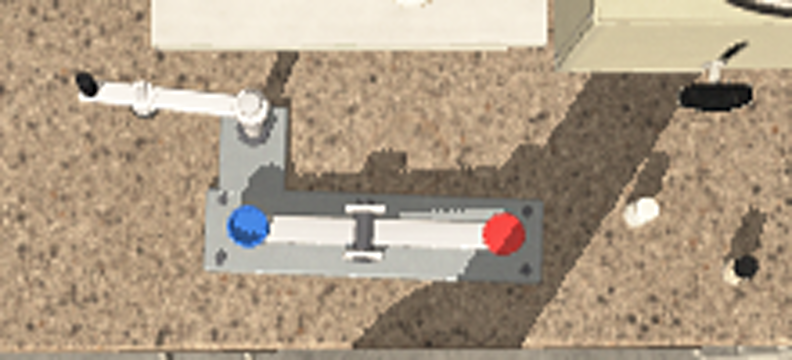

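The measurements fit the given sizes: cup to pad is 218 mm, post to pin 131 mm, and the arm is parked 1.63 rad clockwise. The stand's yaw is about -0.048 rad. I'll move over the vial and align the tool with the stand.

Call:
jog_arm --plan '[{"az": 0.875,"grip": 0.4},{"az": 0.875,"grip": 0.4},{"az": 0.875,"grip": 0.4},{"az": 0.875,"grip": 0.4},{"dx": 23,"dy": -26,"grip": 0.4},{"dx": 23,"dy": -26,"grip": 0.4},{"dx": 23,"dy": -26,"grip": 0.4},{"dx": 23,"dy": -26,"grip": 0.4},{"dx": 23,"dy": -26,"grip": 0.4},{"dx": 23,"dy": -26,"grip": 0.4},{"dx": 23,"dy": -26,"grip": 0.4},{"dx": 23,"dy": -26,"grip": 0.4},{"dx": 23,"dy": -26,"grip": 0.4},{"dx": 23,"dy": -26,"grip": 0.4},{"grip": 0.4},{"grip": 0.4}]' --grip_force 25

```text
$.plan[0]: bad value
```

```bash
cat >> h.py <<'E'
from scipy.spatial.transform import Rotation as Ro
def pose():
    s=sensors.get_state(); q=np.array(s['ee_rot']); R=Ro.from_quat(np.r_[q[1:],q[0]]).as_matrix(); return np.array(s['position']),R,s
def need(target,yaw,tilt=0):
    """tool-frame shift (mm) to bring the grasp point (155 mm ahead) to target, and turn (units of 6deg) still needed"""
    p,R,s=pose(); Rt=(Ro.from_euler('z',yaw)*Ro.from_euler('x',np.pi+tilt)).as_matrix()
    rv=Ro.from_matrix(R.T@Rt).as_rotvec()/np.radians(6)
    sh=R.T@(np.array(target)-Rt[:,2]*.155-p)*1000
    print('grasp pt now',np.round(p+R[:,2]*.155,4),'shift',np.round(sh,1),'turn',np.round(rv,2),'F',np.round(s['contact_force'],2),'w',round(s['width'],4),'gf',round(s['gripper_force'],1),'t',round(s['clock'],2))
E
python3 - <<'E'
from h import *
d=grab('wrist','w1.png'); print(proj(d,np.array([.424,-.297,.049])))
need([.424,-.297,.032],-.0486)
E
```

```text
[ 107.08705554 -232.66497076]
grasp pt now [ 0.1807 -0.5457  0.2493] shift [ 309.1 -159.5  217.5] turn [-0.01  0.    3.52] F [-0.13 -0.82  0.44] w 0.0853 gf 0.0 t 0.25
```

View pics/w1.png

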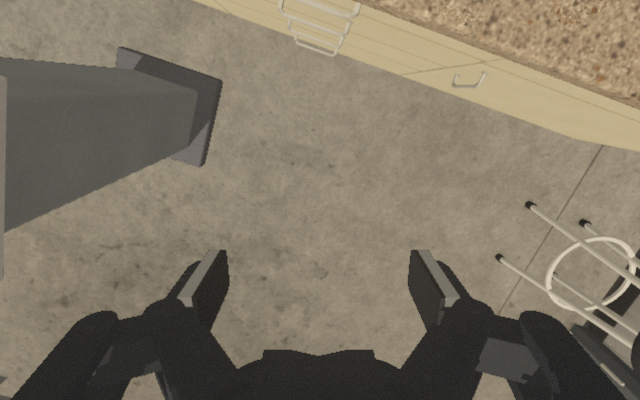

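The call was refused, so the arm did not move and the picture shows only the floor with the open fingers. I'll try again with every field given.

Call:
jog_arm --plan '[{"dx": 0,"dy": 0,"dz": 0,"ax": 0,"ay": 0,"az": 0.875,"grip": 0.4},{"dx": 0,"dy": 0,"dz": 0,"ax": 0,"ay": 0,"az": 0.875,"grip": 0.4},{"dx": 0,"dy": 0,"dz": 0,"ax": 0,"ay": 0,"az": 0.875,"grip": 0.4},{"dx": 0,"dy": 0,"dz": 0,"ax": 0,"ay": 0,"az": 0.875,"grip": 0.4},{"dx": 23,"dy": -26,"dz": 0,"ax": 0,"ay": 0,"az": 0,"grip": 0.4},{"dx": 23,"dy": -26,"dz": 0,"ax": 0,"ay": 0,"az": 0,"grip": 0.4},{"dx": 23,"dy": -26,"dz": 0,"ax": 0,"ay": 0,"az": 0,"grip": 0.4},{"dx": 23,"dy": -26,"dz": 0,"ax": 0,"ay": 0,"az": 0,"grip": 0.4},{"dx": 23,"dy": -26,"dz": 0,"ax": 0,"ay": 0,"az": 0,"grip": 0.4},{"dx": 23,"dy": -26,"dz": 0,"ax": 0,"ay": 0,"az": 0,"grip": 0.4},{"dx": 23,"dy": -26,"dz": 0,"ax": 0,"ay": 0,"az": 0,"grip": 0.4},{"dx": 23,"dy": -26,"dz": 0,"ax": 0,"ay": 0,"az": 0,"grip": 0.4},{"dx": 23,"dy": -26,"dz": 0,"ax": 0,"ay": 0,"az": 0,"grip": 0.4},{"dx": 23,"dy": -26,"dz": 0,"ax": 0,"ay": 0,"az": 0,"grip": 0.4},{"dx": 0,"dy": 0,"dz": 0,"ax": 0,"ay": 0,"az": 0,"grip": 0.4}]' --grip_force 25

```text
clock: 1.5
position: [0.4257, -0.2929, 0.4047]
ee_rot: [-0.002, 1.0, -0.021, 0.001]
contact_force: [-0.7, -0.4, 0.1]
width: 0.051
gripper_force: 0.0
```

```bash
python3 - <<'E'
from h import *
d=grab('wrist','w2.png'); print(proj(d,np.array([.424,-.297,.049])))
need([.424,-.297,.032],-.0486)
E
```

```text
[322.54288766 168.04832764]
grasp pt now [ 0.4244 -0.2945  0.2497] shift [ -0.3   2.5 217.7] turn [-0.01 -0.    0.06] F [-0.17 -0.13  0.39] w 0.0514 gf 0.0 t 1.55
```

View pics/w2.png

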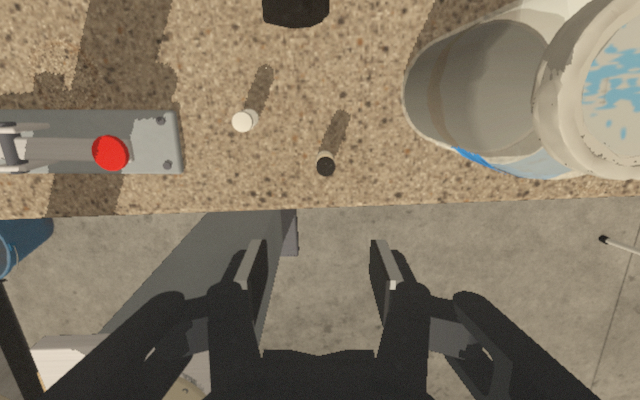

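The wrist view shows the black cap at about (326,167), against a predicted (322.5,168). The white vial is at (244,121), and the path down is clear.

```bash
python3 - <<'E'
from h import *
d=grab('wrist'); g=cv2.cvtColor(d['image'],cv2.COLOR_RGB2GRAY)
m=np.zeros(g.shape,np.uint8); m[150:182,308:345]=(g[150:182,308:345]<50)
n,l,s,c=cv2.connectedComponentsWithStats(m); i=1+np.argmax(s[1:,4]); print(c[i],s[i])
p=onz(d,*c[i],.049); print(p); need([p[0],p[1],.032],-.0486)
E
```

```text
[322.25 155.5 ] [321 155   3   2   4]
[ 0.4353143  -0.29985989  0.049     ]
grasp pt now [ 0.4233 -0.2959  0.2496] shift [ 12.2   3.4 217.6] turn [0.   0.   0.05] F [ 0.13 -0.19 -0.44] w 0.0513 gf 0.0 t 1.6
```

```bash
python3 - <<'E'
from h import *
d=grab('wrist'); g=cv2.cvtColor(d['image'],cv2.COLOR_RGB2GRAY)
print(g[150:182:2,326]); print(g[167,308:346:2])
for T in(60,75):
    m=np.zeros(g.shape,np.uint8); m[155:182,312:342]=(g[155:182,312:342]<T)
    n,l,s,c=cv2.connectedComponentsWithStats(m); i=1+np.argmax(s[1:,4]); print(T,c[i],s[i],onz(d,*c[i],.049))
E
```

```text
[143 167 134  55  54  55  75  55  65  58  58  84 133 152 152 167]
[158 142 124  61  57  58  58  61  62  62  59 103 144 137 128 117 125 148
 145]
60 [320.65317919 162.56069364] [313 155  17  18 173] [ 0.42649038 -0.29944814  0.049     ]
75 [321.30943396 163.22264151] [313 155  18  18 265] [ 0.42574117 -0.30011544  0.049     ]
```

Call:
jog_arm --plan '[{"dx": 2,"dy": 3,"dz": 20,"ax": 0,"ay": 0,"az": 0,"grip": 0.4},{"dx": 0,"dy": 0,"dz": 25,"ax": 0,"ay": 0,"az": 0,"grip": 0.4},{"dx": 0,"dy": 0,"dz": 25,"ax": 0,"ay": 0,"az": 0,"grip": 0.4},{"dx": 0,"dy": 0,"dz": 25,"ax": 0,"ay": 0,"az": 0,"grip": 0.4},{"dx": 0,"dy": 0,"dz": 25,"ax": 0,"ay": 0,"az": 0,"grip": 0.4},{"dx": 0,"dy": 0,"dz": 20,"ax": 0,"ay": 0,"az": 0,"grip": 0.4},{"dx": 0,"dy": 0,"dz": 0,"ax": 0,"ay": 0,"az": 0,"grip": 0.4},{"dx": 0,"dy": 0,"dz": 0,"ax": 0,"ay": 0,"az": 0,"grip": 0.4}]'

```text
clock: 2.32
position: [0.4236, -0.3009, 0.2641]
ee_rot: [-0.001, 1.0, -0.024, -0.001]
contact_force: [0.1, 0.5, 0.0]
width: 0.0512
gripper_force: 0.0
```

```bash
python3 - <<'E'
from h import *
d=grab('wrist'); g=cv2.cvtColor(d['image'],cv2.COLOR_RGB2GRAY)
need([.425,-.299,.032],-.0486)
q=proj(d,np.array([.425,-.299,.049])); print(q); x,y=map(int,q); b=35
m=np.zeros(g.shape,np.uint8); m[y-b:y+b,x-b:x+b]=(g[y-b:y+b,x-b:x+b]<80)
n,l,s,c=cv2.connectedComponentsWithStats(m); i=1+np.argmax(s[1:,4]); print(c[i],s[i],onz(d,*c[i],.049))
E
```

```text
grasp pt now [ 0.4242 -0.3012  0.1103] shift [ 0.7 -2.2 78.3] turn [ 0.01 -0.    0.  ] F [ 0.36 -0.51  0.42] w 0.0516 gf 0.0 t 2.37
[314.26216877 215.75638586]
[316.07917174 213.12302071] [301 197  31  33 821] [ 0.42675555 -0.30024816  0.049     ]
```

Call:
jog_arm --plan '[{"dx": 2.5,"dy": -1,"dz": 18,"ax": 0,"ay": 0,"az": 0,"grip": 0.4},{"dx": 0,"dy": 0,"dz": 20,"ax": 0,"ay": 0,"az": 0,"grip": 0.4},{"dx": 0,"dy": 0,"dz": 15,"ax": 0,"ay": 0,"az": 0,"grip": 0.4},{"dx": 0,"dy": 0,"dz": 15,"ax": 0,"ay": 0,"az": 0,"grip": 0.4},{"dx": 0,"dy": 0,"dz": 10,"ax": 0,"ay": 0,"az": 0,"grip": 0.4},{"dx": 0,"dy": 0,"dz": 0,"ax": 0,"ay": 0,"az": 0,"grip": 0.4},{"dx": 0,"dy": 0,"dz": 0,"ax": 0,"ay": 0,"az": 0,"grip": 0.7},{"dx": 0,"dy": 0,"dz": 0,"ax": 0,"ay": 0,"az": 0,"grip": 0.8},{"dx": 0,"dy": 0,"dz": 0,"ax": 0,"ay": 0,"az": 0,"grip": 1},{"dx": 0,"dy": 0,"dz": 0,"ax": 0,"ay": 0,"az": 0,"grip": 1},{"dx": 0,"dy": 0,"dz": 0,"ax": 0,"ay": 0,"az": 0,"grip": 1},{"dx": 0,"dy": 0,"dz": 0,"ax": 0,"ay": 0,"az": 0,"grip": 1}]' --grip_force 25

```text
clock: 3.37
position: [0.4276, -0.2996, 0.1881]
ee_rot: [0.001, 1.0, -0.023, 0.001]
contact_force: [-0.8, -0.7, 6.5]
width: 0.0213
gripper_force: 25.1
```

```bash
python3 - <<'E'
from h import *
need([.463,.132,.18],-.0486)
E
```

```text
grasp pt now [ 0.4279 -0.3     0.0331] shift [  15.6 -432.5 -147.8] turn [ 0.02 -0.02  0.02] F [-0.83 -0.7   6.49] w 0.0213 gf 25.1 t 3.37
```

The vial is gripped. I'll lift it and carry it to above the cup.

Call:
jog_arm --plan '[{"dx": 0,"dy": 0,"dz": -15,"ax": 0,"ay": 0,"az": 0,"grip": 1},{"dx": 0,"dy": 0,"dz": -25,"ax": 0,"ay": 0,"az": 0,"grip": 1},{"dx": 0,"dy": 0,"dz": -30,"ax": 0,"ay": 0,"az": 0,"grip": 1},{"dx": 0,"dy": 0,"dz": -30,"ax": 0,"ay": 0,"az": 0,"grip": 1},{"dx": 0,"dy": -20,"dz": -30,"ax": 0,"ay": 0,"az": 0,"grip": 1},{"dx": 1,"dy": -30,"dz": -18,"ax": 0,"ay": 0,"az": 0,"grip": 1},{"dx": 1,"dy": -34,"dz": 0,"ax": 0,"ay": 0,"az": 0,"grip": 1},{"dx": 1,"dy": -34,"dz": 0,"ax": 0,"ay": 0,"az": 0,"grip": 1},{"dx": 2,"dy": -34,"dz": 0,"ax": 0,"ay": 0,"az": 0,"grip": 1},{"dx": 2,"dy": -34,"dz": 0,"ax": 0,"ay": 0,"az": 0,"grip": 1},{"dx": 2,"dy": -34,"dz": 0,"ax": 0,"ay": 0,"az": 0,"grip": 1},{"dx": 2,"dy": -34,"dz": 0,"ax": 0,"ay": 0,"az": 0,"grip": 1},{"dx": 2,"dy": -34,"dz": 0,"ax": 0,"ay": 0,"az": 0,"grip": 1},{"dx": 1,"dy": -34,"dz": 0,"ax": 0,"ay": 0,"az": 0,"grip": 1},{"dx": 1,"dy": -34,"dz": 0,"ax": 0,"ay": 0,"az": 0,"grip": 1},{"dx": 1,"dy": -32,"dz": 0,"ax": 0,"ay": 0,"az": 0,"grip": 1},{"dx": 0,"dy": -25,"dz": 0,"ax": 0,"ay": 0,"az": 0,"grip": 1},{"dx": 0,"dy": -14,"dz": 0,"ax": 0,"ay": 0,"az": 0,"grip": 1},{"dx": 0,"dy": 0,"dz": 0,"ax": 0,"ay": 0,"az": 0,"grip": 1},{"dx": 0,"dy": 0,"dz": 0,"ax": 0,"ay": 0,"az": 0,"grip": 1}]'

```text
clock: 5.03
position: [0.4627, 0.1272, 0.3347]
ee_rot: [0.0, 1.0, -0.022, 0.0]
contact_force: [-0.1, -0.3, -0.4]
width: 0.0207
gripper_force: 24.7
```

```bash
python3 - <<'E'
from h import *
d=grab('wrist','w3.png'); need([.463,.132,.18],-.0486)
print(proj(d,np.array([.463,.132,.053])))
grab('side','s1.png')
a=cv2.imread('pics/s1.png')[130:290,220:420]; b=cv2.imread('pics/w3.png')
cv2.imwrite('pics/c2.png',np.hstack([cv2.resize(b,(400,400))[:, :],cv2.resize(a,(400,400))]))
E
```

```text
grasp pt now [0.4627 0.1264 0.1797] shift [ 0.  -5.5 -0.3] turn [0.01 0.   0.03] F [-0.08  0.35 -0.5 ] w 0.0211 gf 24.7 t 5.08
[311.3390302  186.64753693]
```

View pics/c2.png

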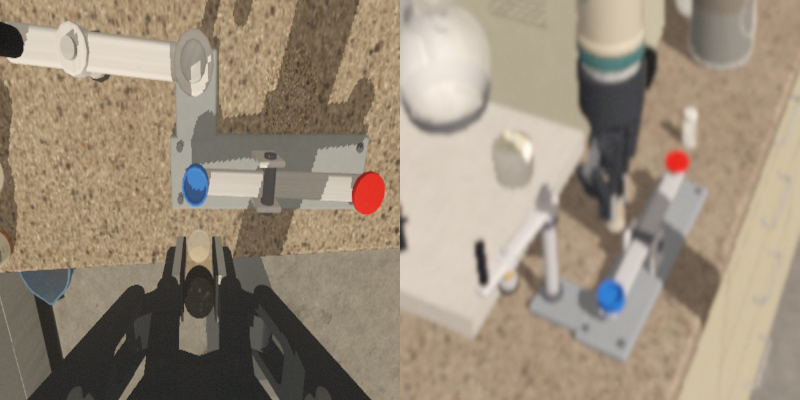

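The vial hangs upright in the fingers. The empty cup is at about (313,186) in the full wrist image, and the pad is at (590,192). I'll refine both positions.

```bash
python3 - <<'E'
from h import *
d=grab('wrist'); hsv=cv2.cvtColor(d['image'],cv2.COLOR_RGB2HSV); H,S,V=[hsv[...,i].astype(int) for i in range(3)]
def big(m):
    n,l,s,c=cv2.connectedComponentsWithStats(m.astype(np.uint8)); i=1+np.argmax(s[1:,4]); return c[i],s[i]
m=(H>100)&(H<130)&(S>120); m[230:]=False; m[:140]=False
c,s=big(m); print('cup',c,s,onz(d,*c,.050))
x,y,w,h=s[:4]
# outer rim: left/right/top/bottom extents
print([np.round(onz(d,*q,.053)[:2],4).tolist() for q in((x,c[1]),(x+w,c[1]),(c[0],y),(c[0],y+h))])
m=((H<8)|(H>172))&(S>150)&(V>90); m[230:]=False
c,s=big(m); print('pad',c,s,onz(d,*c,.072))
p,R,st=pose(); need([.463,.132,.10],-.0486,0)
E
```

```text
cup [311.03848947 184.8583878 ] [ 290  164   42   42 1377] [0.46374005 0.13114902 0.05      ]
[[0.4655, 0.1487], [0.4639, 0.1135], [0.4826, 0.1301], [0.4457, 0.1321]]
pad [587.69361221 192.15036744] [ 562  171   53   44 1769] [ 0.45454366 -0.08539871  0.072     ]
grasp pt now [0.4628 0.1258 0.1797] shift [-0.1 -6.2 79.7] turn [0.01 0.   0.01] F [ 0.11 -0.03  0.64] w 0.0207 gf 24.7 t 5.18
```

```bash
python3 - <<'E'
from h import *
need([.4637,.1375,.118],-.046,-.1)
E
```

```text
grasp pt now [0.4628 0.1258 0.1797] shift [  0.3 -27.2  62.4] turn [-0.95  0.   -0.01] F [ 0.11 -0.03  0.64] w 0.0207 gf 24.7 t 5.18
```

Call:
jog_arm --plan '[{"dx": 0,"dy": -10,"dz": 20,"ax": 0,"ay": 0,"az": 0,"grip": 1},{"dx": 0,"dy": -10,"dz": 22,"ax": 0,"ay": 0,"az": 0,"grip": 1},{"dx": 0.3,"dy": -7,"dz": 20,"ax": 0,"ay": 0,"az": 0,"grip": 1},{"dx": 0,"dy": 0,"dz": 0,"ax": -0.475,"ay": 0,"az": 0,"grip": 1},{"dx": 0,"dy": 0,"dz": 0,"ax": -0.475,"ay": 0,"az": 0,"grip": 1},{"dx": 0,"dy": 0,"dz": 0,"ax": 0,"ay": 0,"az": 0,"grip": 1},{"dx": 0,"dy": 0,"dz": 0,"ax": 0,"ay": 0,"az": 0,"grip": 1},{"dx": 0,"dy": 0,"dz": 0,"ax": 0,"ay": 0,"az": 0,"grip": 1}]'

```text
clock: 5.85
position: [0.4647, 0.1531, 0.2729]
ee_rot: [0.049, 0.999, -0.024, -0.001]
contact_force: [-0.3, 0.2, -0.4]
width: 0.0207
gripper_force: 24.7
```

```bash
python3 - <<'E'
from h import *
need([.4637,.1334,.0775],-.046,-.1)
E
```

```text
grasp pt now [0.4641 0.1379 0.1187] shift [-0.1  0.2 41.4] turn [-0.02 -0.   -0.02] F [-0.27  0.17 -0.39] w 0.0207 gf 24.7 t 5.85
```

Call:
jog_arm --plan '[{"dx": 0,"dy": 0,"dz": 10,"ax": 0,"ay": 0,"az": 0,"grip": 1},{"dx": 0,"dy": 0,"dz": 10,"ax": 0,"ay": 0,"az": 0,"grip": 1},{"dx": 0,"dy": 0,"dz": 8,"ax": 0,"ay": 0,"az": 0,"grip": 1},{"dx": 0,"dy": 0,"dz": 6,"ax": 0,"ay": 0,"az": 0,"grip": 1},{"dx": 0,"dy": 0,"dz": 4,"ax": 0,"ay": 0,"az": 0,"grip": 1},{"dx": 0,"dy": 0,"dz": 2,"ax": 0,"ay": 0,"az": 0,"grip": 1},{"dx": 0,"dy": 0,"dz": 0,"ax": 0,"ay": 0,"az": 0,"grip": 1},{"dx": 0,"dy": 0,"dz": 0,"ax": 0,"ay": 0,"az": 0,"grip": 1},{"dx": 0,"dy": 0,"dz": 0,"ax": 0,"ay": 0,"az": 0,"grip": 1}]'

```text
clock: 6.6
position: [0.4667, 0.1498, 0.2352]
ee_rot: [0.049, 0.999, -0.023, 0.003]
contact_force: [1.5, -0.4, 10.1]
width: 0.0211
gripper_force: 26.7
```

```bash
python3 - <<'E'
from h import *
d=grab('wrist'); need([.4637,.1334,.0775],-.046,-.1)
E
```

```text
grasp pt now [0.4672 0.1346 0.0809] shift [-2.3  0.7  3.5] turn [-0.02 -0.07 -0.01] F [ 1.31  1.25 10.98] w 0.0207 gf 26.7 t 6.65
```

```bash
python3 - <<'E'
from h import *
d=grab('wrist'); e=grab('side')
a=d['image'][100:400,170:470]; b=e['image'][190:280,280:370]
cv2.imwrite('pics/c3.png',np.hstack([cv2.resize(a,(400,400)),cv2.resize(b,(400,400),interpolation=cv2.INTER_CUBIC)])[:,:,::-1])
E
```

```text
(no output)
```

View pics/c3.png

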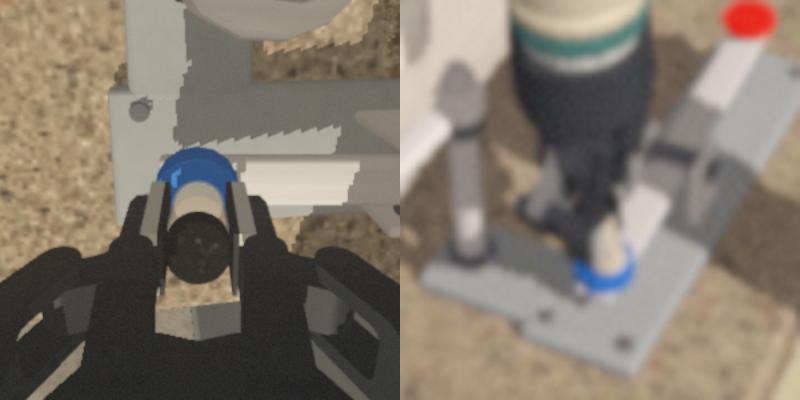

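The vial stands inside the cup: its underside is at about 48 mm, below the rim at about 53 mm. I'll ease the force off and open the fingers.

Call:
jog_arm --plan '[{"dx": 0,"dy": 0,"dz": -1.5,"ax": 0,"ay": 0,"az": 0,"grip": 1},{"dx": 0,"dy": 0,"dz": -1,"ax": 0,"ay": 0,"az": 0,"grip": 1},{"dx": 0,"dy": 0,"dz": 0,"ax": 0,"ay": 0,"az": 0,"grip": 1},{"dx": 0,"dy": 0,"dz": 0,"ax": 0,"ay": 0,"az": 0,"grip": 1}]'

```text
clock: 7.08
position: [0.4659, 0.1501, 0.2364]
ee_rot: [0.049, 0.999, -0.023, 0.001]
contact_force: [4.2, 0.8, 6.2]
width: 0.0206
gripper_force: 26.2
```

```bash
python3 - <<'E'
from h import *
d=grab('wrist'); need([.4637,.1334,.0775],-.046,-.1)
hsv=cv2.cvtColor(d['image'],cv2.COLOR_RGB2HSV); m=((hsv[...,0]<8)|(hsv[...,0]>172))&(hsv[...,1]>150)&(hsv[...,2]>90)
t=grab('top');hsv=cv2.cvtColor(t['image'],cv2.COLOR_RGB2HSV)
E
```

```text
grasp pt now [0.466  0.1349 0.0821] shift [-1.5  0.9  4.7] turn [-0.02 -0.05 -0.01] F [3.67 1.27 6.18] w 0.0212 gf 26.2 t 7.13
```

Call:
jog_arm --plan '[{"dx": 0,"dy": 0,"dz": -1.5,"ax": 0,"ay": 0,"az": 0,"grip": 1},{"dx": 0,"dy": 0,"dz": -1,"ax": 0,"ay": 0,"az": 0,"grip": 1},{"dx": 0,"dy": 0,"dz": 0,"ax": 0,"ay": 0,"az": 0,"grip": 1},{"dx": 0,"dy": 0,"dz": 0,"ax": 0,"ay": 0,"az": 0,"grip": 1},{"dx": 0,"dy": 0,"dz": 0,"ax": 0,"ay": 0,"az": 0,"grip": 1}]'

```text
clock: 7.6
position: [0.464, 0.1501, 0.2377]
ee_rot: [0.05, 0.998, -0.023, -0.002]
contact_force: [0.8, 0.2, 3.6]
width: 0.0206
gripper_force: 26.0
```

```bash
python3 - <<'E'
from h import *
d=grab('wrist','w4.png'); need([.4637,.1334,.0775],-.046,-.1)
p,R,s=pose()
for n,z in(('bottom',.188),('captop',.139)): print(n,proj(d,p+R@[0,0,z]))
print('cuprim',proj(d,np.array([.464,.1311,.055])), s['moment'])
c=d['image'][130:330,220:420]; cv2.imwrite('pics/c4.png',cv2.resize(c,(600,600),interpolation=cv2.INTER_CUBIC)[:,:,::-1])
E
```

```text
grasp pt now [0.4631 0.1347 0.0835] shift [0.5 0.7 6.1] turn [-0.    0.01 -0.01] F [0.18 0.52 3.88] w 0.0209 gf 26.0 t 7.65
bottom [316.62870947 237.76289903]
captop [315.96439653 292.67557966]
cuprim [317.92316567 239.61442789] [ 0.14779565 -0.07779304  0.04211562]
```

View pics/c4.png

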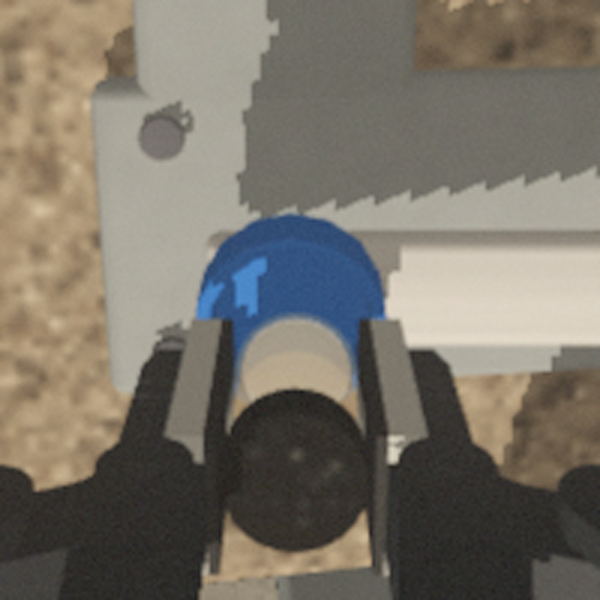

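The crop suggests that the vial's lower end may be resting on the near (-x) rim, with the vial slightly pivoted in the pads. I'll lift clear and measure its free pose in the tool frame.

Call:
jog_arm --plan '[{"dx": 0,"dy": 0,"dz": -5,"ax": 0,"ay": 0,"az": 0,"grip": 1},{"dx": 0,"dy": 0,"dz": -10,"ax": 0,"ay": 0,"az": 0,"grip": 1},{"dx": 0,"dy": 0,"dz": -15,"ax": 0,"ay": 0,"az": 0,"grip": 1},{"dx": 0,"dy": 0,"dz": 0,"ax": 0,"ay": 0,"az": 0,"grip": 1},{"dx": 0,"dy": 0,"dz": 0,"ax": 0,"ay": 0,"az": 0,"grip": 1},{"dx": 0,"dy": 0,"dz": 0,"ax": 0,"ay": 0,"az": 0,"grip": 1}]'

```text
clock: 8.15
position: [0.4638, 0.1529, 0.2669]
ee_rot: [0.05, 0.998, -0.023, -0.002]
contact_force: [0.2, 0.3, -0.4]
width: 0.0207
gripper_force: 25.6
```

```bash
python3 - <<'E'
from h import *
d=grab('wrist','w5.png'); need([.4637,.1334,.0775],-.046,-.1)
p,R,s=pose()
for n,z in(('bottom',.188),('captop',.139),('capbot',.153)): print(n,np.round([proj(d,p+R@[x,0,z]) for x in(-.011,0,.011)],1).tolist())
print('cam in tool',np.round(R.T@(ray(d,0,0)[0]-p),3))
print('cuprim',proj(d,np.array([.464,.1311,.055])))
w3=cv2.imread('pics/w3.png')[150:340,258:378]; w5=cv2.imread('pics/w5.png')[150:340,258:378]
cv2.imwrite('pics/c5.png',cv2.resize(np.hstack([w3,w5]),None,fx=3,fy=3,interpolation=cv2.INTER_CUBIC))
E
```

```text
grasp pt now [0.4628 0.1375 0.1126] shift [ 0.8  0.5 35.3] turn [ 0.    0.02 -0.01] F [ 0.5  -0.13 -1.49] w 0.0211 gf 25.6 t 8.2
bottom [[316.7, 255.2], [316.6, 237.8], [316.6, 219.6]]
captop [[316.0, 314.8], [316.0, 292.6], [315.9, 269.1]]
capbot [[316.3, 293.9], [316.2, 273.2], [316.2, 251.6]]
cam in tool [0.08  0.001 0.03 ]
cuprim [317.67053359 217.36279491]
```

View pics/c5.png

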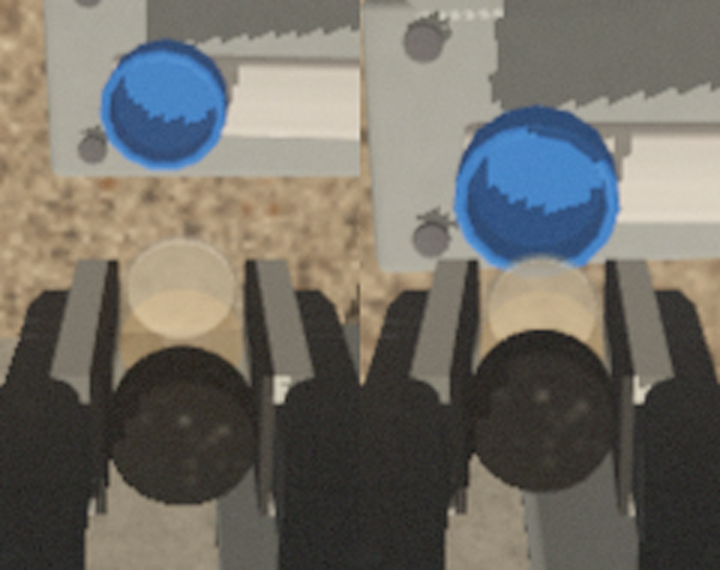

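The free pose shows the vial pivoted about 0.25 rad in the pads, with its bottom about 10 mm toward -x. That means it did hit the near rim. I'll turn the tool about its y axis so that the vial stands square to the cup, then retry.

```bash
cat >> h.py <<'E'
def needB(target,ay,B=(-.010,0,.188)):
    p,R,s=pose(); R2=R@Ro.from_rotvec([0,ay,0]).as_matrix()
    print('bottom now',np.round(p+R@B,4),'shift',np.round(R.T@(np.array(target)-R2@B-p)*1000,1),'vial dir',np.round(R2[:,2],3),'F',np.round(s['contact_force'],1),'w',round(s['width'],4),'t',round(s['clock'],2))
E
python3 - <<'E'
from h import *
needB([.465,.134,.080],.25)
E
```

```text
bottom now [0.4526 0.1346 0.0797] shift [-34.4   0.1   3.1] vial dir [ 0.24  -0.108 -0.965] F [ 0.5 -0.1 -1.5] w 0.0211 t 8.2
```

Call:
jog_arm --plan '[{"dx": -10,"dy": 0,"dz": 0,"ax": 0,"ay": 0.6,"az": 0,"grip": 1},{"dx": -10,"dy": 0,"dz": 0,"ax": 0,"ay": 0.6,"az": 0,"grip": 1},{"dx": -8,"dy": 0,"dz": 0,"ax": 0,"ay": 0.6,"az": 0,"grip": 1},{"dx": -8,"dy": 0,"dz": 0,"ax": 0,"ay": 0.6,"az": 0,"grip": 1},{"dx": 0,"dy": 0,"dz": 0,"ax": 0,"ay": 0,"az": 0,"grip": 1},{"dx": 0,"dy": 0,"dz": 0,"ax": 0,"ay": 0,"az": 0,"grip": 1},{"dx": 0,"dy": 0,"dz": 0,"ax": 0,"ay": 0,"az": 0,"grip": 1}]'

```text
clock: 8.78
position: [0.4293, 0.1545, 0.2645]
ee_rot: [0.052, 0.991, -0.017, 0.123]
contact_force: [-0.1, 0.6, -0.9]
width: 0.0211
gripper_force: 25.6
```

```bash
python3 - <<'E'
from h import *
d=grab('wrist','w6.png'); needB([.465,.134,.080],0)
p,R,s=pose(); print('bot px',proj(d,p+R@[-.010,0,.188]),'captop',proj(d,p+R@[.0027,0,.139]))
hsv=cv2.cvtColor(d['image'],cv2.COLOR_RGB2HSV); m=((hsv[...,0]>100)&(hsv[...,0]<130)&(hsv[...,1]>120)).astype(np.uint8); m[:100]=0
n,l,st,c=cv2.connectedComponentsWithStats(m); i=1+np.argmax(st[1:,4]); print('cup blob',c[i],st[i], onz(d,*c[i],.05))
x,y,w,h=st[i][:4]; print([np.round(onz(d,u,v,.053)[:2],4) for u,v in((x,y+h/2),(x+w,y+h/2))])
# lower rim edge at blob bottom
print('rows by col', [(cc,int(np.where(m[:,cc])[0].min()),int(np.where(m[:,cc])[0].max())) for cc in range(x+3,x+w,8)])
E
```

```text
bottom now [0.4657 0.1345 0.0809] shift [-0.9  0.5  0.7] vial dir [ 0.243 -0.108 -0.964] F [-0.1 -0.3 -0.2] w 0.0211 t 8.83
bot px [316.62182044 252.95378915] captop [315.91961207 286.10048583]
cup blob [317.29326923 229.25600962] [293 216  49  33 832] [0.47308711 0.13082747 0.05      ]
[array([0.4726, 0.147 ]), array([0.4705, 0.1148])]
rows by col [(296, 228, 236), (304, 221, 239), (312, 217, 235), (320, 217, 234), (328, 219, 236), (336, 225, 243)]
```

```bash
python3 - <<'E'
from h import *
d=grab('wrist'); hsv=cv2.cvtColor(d['image'],cv2.COLOR_RGB2HSV)
m=((hsv[...,0]>100)&(hsv[...,0]<130)&(hsv[...,1]>120))
for v in range(216,256,3):
    u=np.where(m[v,280:360])[0]+280
    if len(u): print(v,u.min(),u.max(),len(u))
a=np.linspace(0,2*np.pi,73)
for xc in(.464,.467,.470):
  for z in(.042,.053):
    q=np.array([proj(d,np.array([xc+.018*np.cos(t),.131+.018*np.sin(t),z])) for t in a]); print(xc,z,'top',q[:,1].min().round(1),'L',q[:,0].min().round(1),'R',q[:,0].max().round(1),'Lrow',q[q[:,0].argmin(),1].round(1),'bot',q[:,1].max().round(1))
E
```

```text
219 307 328 22
222 303 332 30
225 299 336 38
228 297 338 42
231 295 339 45
234 293 341 49
237 298 339 21
240 298 339 13
243 298 338 7
246 298 338 3
0.464 0.042 top 214.9 L 290.5 R 342.3 Lrow 240.2 bot 266.2
0.464 0.053 top 217.3 L 290.7 R 345.2 Lrow 244.1 bot 271.4
0.467 0.042 top 210.6 L 290.3 R 342.1 Lrow 235.9 bot 262.0
0.467 0.053 top 212.8 L 290.5 R 345.0 Lrow 239.5 bot 266.9
0.47 0.042 top 206.2 L 290.1 R 341.9 Lrow 231.6 bot 257.8
0.47 0.053 top 208.2 L 290.2 R 344.8 Lrow 235.0 bot 262.5
```

The cup centre is confirmed at x≈0.464, y≈0.131. Now I descend along the vial's own axis.

Call:
jog_arm --plan '[{"dx": -3,"dy": 0,"dz": 8,"ax": 0,"ay": 0,"az": 0,"grip": 1},{"dx": -2.5,"dy": 0,"dz": 8,"ax": 0,"ay": 0,"az": 0,"grip": 1},{"dx": -2,"dy": 0,"dz": 7,"ax": 0,"ay": 0,"az": 0,"grip": 1},{"dx": -1,"dy": 0,"dz": 4,"ax": 0,"ay": 0,"az": 0,"grip": 1},{"dx": 0,"dy": 0,"dz": 0,"ax": 0,"ay": 0,"az": 0,"grip": 1},{"dx": 0,"dy": 0,"dz": 0,"ax": 0,"ay": 0,"az": 0,"grip": 1},{"dx": 0,"dy": 0,"dz": 0,"ax": 0,"ay": 0,"az": 0,"grip": 1}]'

```text
clock: 9.47
position: [0.4273, 0.1518, 0.2364]
ee_rot: [0.052, 0.991, -0.017, 0.124]
contact_force: [-0.1, -0.8, -0.6]
width: 0.0211
gripper_force: 25.6
```

```bash
python3 - <<'E'
from h import *
needB([.464,.1302,.045],0)
E
```

```text
bottom now [0.4635 0.1317 0.0528] shift [-1.4  0.7  7.8] vial dir [ 0.244 -0.108 -0.964] F [-0.1 -0.8 -0.6] w 0.0211 t 9.47
```

No contact at 53 mm. I continue in small steps.

Call:
jog_arm --plan '[{"dx": -0.5,"dy": 0.3,"dz": 2,"ax": 0,"ay": 0,"az": 0,"grip": 1},{"dx": -0.3,"dy": 0.2,"dz": 2,"ax": 0,"ay": 0,"az": 0,"grip": 1},{"dx": 0,"dy": 0,"dz": 0,"ax": 0,"ay": 0,"az": 0,"grip": 1},{"dx": -0.3,"dy": 0.1,"dz": 1,"ax": 0,"ay": 0,"az": 0,"grip": 1},{"dx": 0,"dy": 0,"dz": 0,"ax": 0,"ay": 0,"az": 0,"grip": 1},{"dx": 0,"dy": 0,"dz": 0,"ax": 0,"ay": 0,"az": 0,"grip": 1}]'

```text
clock: 9.97
position: [0.4272, 0.1507, 0.2314]
ee_rot: [0.052, 0.991, -0.017, 0.124]
contact_force: [-0.6, -0.4, -1.5]
width: 0.0208
gripper_force: 25.6
```

```bash
python3 - <<'E'
from h import *
needB([.464,.1302,.045],0)
E
```

```text
bottom now [0.4634 0.1306 0.0478] shift [-0.1  0.1  2.9] vial dir [ 0.244 -0.108 -0.964] F [-0.6 -0.4 -1.5] w 0.0208 t 9.97
```

Call:
jog_arm --plan '[{"dx": -0.2,"dy": 0,"dz": 1,"ax": 0,"ay": 0,"az": 0,"grip": 1},{"dx": 0,"dy": 0,"dz": 0,"ax": 0,"ay": 0,"az": 0,"grip": 1},{"dx": -0.2,"dy": 0,"dz": 1,"ax": 0,"ay": 0,"az": 0,"grip": 1},{"dx": 0,"dy": 0,"dz": 0,"ax": 0,"ay": 0,"az": 0,"grip": 1},{"dx": 0,"dy": 0,"dz": 0,"ax": 0,"ay": 0,"az": 0,"grip": 1}]'

```text
clock: 10.38
position: [0.4273, 0.1504, 0.2293]
ee_rot: [0.052, 0.991, -0.017, 0.124]
contact_force: [-0.2, 0.1, 0.8]
width: 0.0214
gripper_force: 25.6
```

Call:
jog_arm --plan '[{"dx": -0.2,"dy": 0,"dz": 1,"ax": 0,"ay": 0,"az": 0,"grip": 1},{"dx": 0,"dy": 0,"dz": 0,"ax": 0,"ay": 0,"az": 0,"grip": 1},{"dx": 0,"dy": 0,"dz": 0,"ax": 0,"ay": 0,"az": 0,"grip": 1}]'

```text
clock: 10.63
position: [0.4274, 0.1503, 0.2283]
ee_rot: [0.052, 0.991, -0.017, 0.124]
contact_force: [-0.1, -0.8, 0.0]
width: 0.0212
gripper_force: 25.6
```

Call:
jog_arm --plan '[{"dx": -0.2,"dy": 0,"dz": 1,"ax": 0,"ay": 0,"az": 0,"grip": 1},{"dx": 0,"dy": 0,"dz": 0,"ax": 0,"ay": 0,"az": 0,"grip": 1},{"dx": 0,"dy": 0,"dz": 0,"ax": 0,"ay": 0,"az": 0,"grip": 1}]'

```text
clock: 10.88
position: [0.4274, 0.1502, 0.2273]
ee_rot: [0.052, 0.991, -0.017, 0.124]
contact_force: [0.1, 0.1, -1.1]
width: 0.0211
gripper_force: 25.6
```

Call:
jog_arm --plan '[{"dx": -0.2,"dy": 0,"dz": 1,"ax": 0,"ay": 0,"az": 0,"grip": 1},{"dx": 0,"dy": 0,"dz": 0,"ax": 0,"ay": 0,"az": 0,"grip": 1},{"dx": 0,"dy": 0,"dz": 0,"ax": 0,"ay": 0,"az": 0,"grip": 1}]'

```text
clock: 11.13
position: [0.4274, 0.1501, 0.2263]
ee_rot: [0.052, 0.991, -0.017, 0.124]
contact_force: [-0.3, -1.4, 0.5]
width: 0.021
gripper_force: 25.6
```

Call:
jog_arm --plan '[{"dx": 0,"dy": 0,"dz": 0.5,"ax": 0,"ay": 0,"az": 0,"grip": 1},{"dx": 0,"dy": 0,"dz": 0,"ax": 0,"ay": 0,"az": 0,"grip": 0.72},{"dx": 0,"dy": 0,"dz": 0,"ax": 0,"ay": 0,"az": 0,"grip": 0.7},{"dx": 0,"dy": 0,"dz": 0,"ax": 0,"ay": 0,"az": 0,"grip": 0.67},{"dx": 0,"dy": 0,"dz": 0,"ax": 0,"ay": 0,"az": 0,"grip": 0.62},{"dx": 0,"dy": 0,"dz": 0,"ax": 0,"ay": 0,"az": 0,"grip": 0.55},{"dx": 0,"dy": 0,"dz": 0,"ax": 0,"ay": 0,"az": 0,"grip": 0.5},{"dx": 0,"dy": 0,"dz": 0,"ax": 0,"ay": 0,"az": 0,"grip": 0.5},{"dx": 0,"dy": 0,"dz": 0,"ax": 0,"ay": 0,"az": 0,"grip": 0.5}]'

```text
clock: 11.88
position: [0.4276, 0.1501, 0.2259]
ee_rot: [0.052, 0.991, -0.017, 0.124]
contact_force: [-0.2, -0.0, 0.6]
width: 0.0425
gripper_force: 0.0
```

```bash
python3 - <<'E'
from h import *
d=grab('wrist','w7.png'); needB([.464,.1302,.043],0)
g=cv2.cvtColor(d['image'],cv2.COLOR_RGB2GRAY)
p=np.array([.464,.1302,.0435]); t=p+49e-3*np.array([0,.1,1]); print('exp cap px',proj(d,t),'edges',proj(d,t+[.0105,0,0]),proj(d,t-[.0105,0,0]),proj(d,t+[0,.0105,0]))
m=np.zeros(g.shape,np.uint8); u,v=proj(d,t).astype(int); m[v-35:v+35,u-32:u+32]=g[v-35:v+35,u-32:u+32]<70
n,l,s,c=cv2.connectedComponentsWithStats(m); i=1+np.argmax(s[1:,4]); print(c[i],s[i],onz(d,*c[i],.0925))
E
```

```text
bottom now [0.4638 0.13   0.0422] shift [ 0.4 -0.1 -0.7] vial dir [ 0.244 -0.108 -0.964] F [-0.1  0.4 -0.3] w 0.0427 t 11.93
exp cap px [315.8549402  287.33797058] edges [314.6403962  262.01342042] [317.05527001 312.36613929] [289.94564651 289.48401593]
[318.09759916 275.81680585] [ 293  252   50   50 1916] [0.46870056 0.13396482 0.0925    ]
```

Call:
jog_arm --plan '[{"dx": 0,"dy": 0,"dz": -6,"ax": 0,"ay": 0,"az": 0,"grip": 0.5},{"dx": 0,"dy": 0,"dz": -14,"ax": 0,"ay": 0,"az": 0,"grip": 0.5},{"dx": 0,"dy": 0,"dz": -20,"ax": 0,"ay": 0,"az": 0,"grip": 0.5},{"dx": 0,"dy": 0,"dz": -25,"ax": 0,"ay": 0,"az": 0,"grip": 0.5},{"dx": 0,"dy": 0,"dz": -25,"ax": 0,"ay": -0.6,"az": 0,"grip": 0.5},{"dx": 0,"dy": 0,"dz": -25,"ax": 0.3,"ay": -0.6,"az": 0,"grip": 0.5},{"dx": 0,"dy": 0,"dz": -25,"ax": 0.3,"ay": -0.6,"az": 0,"grip": 0.5},{"dx": 0,"dy": 0,"dz": -20,"ax": 0.35,"ay": -0.6,"az": 0,"grip": 0.5},{"dx": 0,"dy": 0,"dz": 0,"ax": 0,"ay": 0,"az": 0,"grip": 0.5},{"dx": 0,"dy": 0,"dz": 0,"ax": 0,"ay": 0,"az": 0,"grip": 0.5}]'

```text
clock: 12.77
position: [0.3972, 0.1649, 0.3829]
ee_rot: [0.0, 1.0, -0.019, 0.002]
contact_force: [1.1, 0.5, -0.3]
width: 0.0427
gripper_force: 0.0
```

```bash
python3 - <<'E'
from h import *
d=grab('wrist','w8.png'); need([.463,.132,.2],-.0486)
for n,P in(('rim',[.464,.131,.053]),('captop',[.464,.135,.0922])):
    print(n,np.round(proj(d,np.array(P)),1))
u,v=proj(d,np.array([.464,.134,.07])).astype(int); print(u,v)
c=d['image'][v-75:v+75,u-80:u+80]; e=grab('side')['image'][215:275,290:355]
cv2.imwrite('pics/c6.png',np.hstack([cv2.resize(c,(480,450),interpolation=cv2.INTER_CUBIC),cv2.resize(e,(320,450),interpolation=cv2.INTER_CUBIC)])[:,:,::-1])
E
```

```text
grasp pt now [0.3967 0.1646 0.2267] shift [67.6 30.3 26.8] turn [ 0.01 -0.    0.1 ] F [-0.02 -0.87 -0.6 ] w 0.0427 gf 0.0 t 12.82
rim [351.4 101.5]
captop [351.3 103.7]
349 102
```

View pics/c6.png

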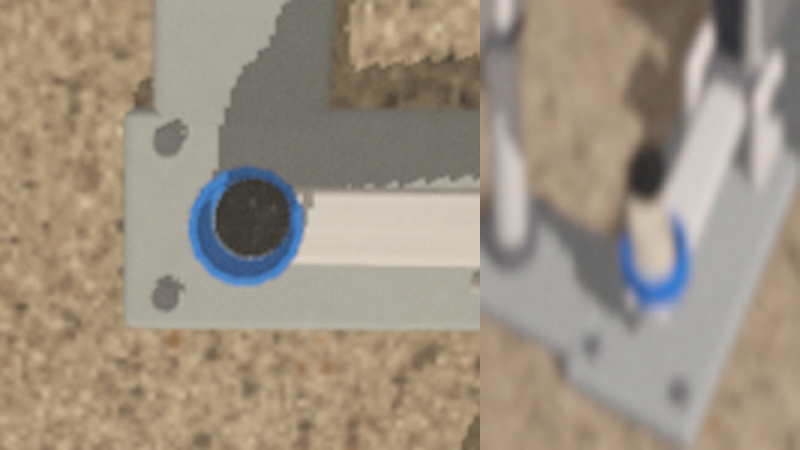

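The vial stands in the cup, with its cap about 3 mm off centre and within the seal. Next I go above the swing pin.

Call:
jog_arm --plan '[{"dx": 10,"dy": -6,"dz": -10,"ax": 0,"ay": 0,"az": 0,"grip": 0.4},{"dx": 20,"dy": -12,"dz": -10,"ax": 0,"ay": 0,"az": 0,"grip": 0.4},{"dx": 24,"dy": -14,"dz": -10,"ax": 0,"ay": 0,"az": 0,"grip": 0.4},{"dx": 24,"dy": -14,"dz": -5,"ax": 0,"ay": 0,"az": 0,"grip": 0.4},{"dx": 24,"dy": -14,"dz": 0,"ax": 0,"ay": 0,"az": 0,"grip": 0.4},{"dx": 24,"dy": -14,"dz": 0,"ax": 0,"ay": 0,"az": 0,"grip": 0.4},{"dx": 20,"dy": -13,"dz": 0,"ax": 0,"ay": 0,"az": 0,"grip": 0.4},{"dx": 12,"dy": -8,"dz": 0,"ax": 0,"ay": 0,"az": 0,"grip": 0.4},{"dx": 8,"dy": -4,"dz": 0,"ax": 0,"ay": 0,"az": 0,"grip": 0.4},{"dx": 0,"dy": 0,"dz": 0,"ax": 0,"ay": 0,"az": 0,"grip": 0.4},{"dx": 0,"dy": 0,"dz": 0,"ax": 0,"ay": 0,"az": 0,"grip": 0.4},{"dx": 0,"dy": 0,"dz": 0,"ax": 0,"ay": 0,"az": 0,"grip": 0.4}]'

```text
clock: 13.87
position: [0.5655, 0.2573, 0.4161]
ee_rot: [0.001, 1.0, -0.019, -0.001]
contact_force: [0.3, 0.1, 0.2]
width: 0.0514
gripper_force: 0.0
```

```bash
python3 - <<'E'
from h import *
d=grab('wrist','w9.png'); need([.567,.258,.18],-.046)
g=cv2.cvtColor(d['image'],cv2.COLOR_RGB2GRAY)
q=proj(d,np.array([.567,.258,.195])); q2=proj(d,np.array([.567,.258,.145])); print('exp top',q,'exp foot',q2)
u,v=q.astype(int)
m=np.zeros(g.shape,np.uint8); a=slice(max(v-60,0),v+40); b=slice(u-35,u+35); m[a,b]=g[a,b]<75
n,l,s,c=cv2.connectedComponentsWithStats(m)
for i in range(1,n):
    if s[i][4]>60: print(s[i],c[i],onz(d,*c[i],.178))
E
```

```text
grasp pt now [0.5652 0.2571 0.2615] shift [ 1.6 -0.9 81.5] turn [0.01 0.02 0.08] F [ 0.09  0.33 -0.08] w 0.0514 gf 0.0 t 13.92
exp top [315.30338219 211.87555326] exp foot [315.79198336 188.24377146]
[306 180  21  39 626] [316.14217252 199.92492013] [0.56907332 0.25745904 0.178     ]
```

Call:
jog_arm --plan '[{"dx": 1.8,"dy": -0.5,"dz": 0,"ax": 0,"ay": 0,"az": 1,"grip": 0.4},{"dx": 0,"dy": 0,"dz": 0,"ax": 0,"ay": 0,"az": 1,"grip": 0.4},{"dx": 0,"dy": 0,"dz": 0,"ax": 0,"ay": 0,"az": 1,"grip": 0.4},{"dx": 0,"dy": 0,"dz": 0,"ax": 0,"ay": 0,"az": 1,"grip": 0.4},{"dx": 0,"dy": 0,"dz": 0,"ax": 0,"ay": 0,"az": 1,"grip": 0.4},{"dx": 0,"dy": 0,"dz": 10,"ax": 0,"ay": 0,"az": 1,"grip": 0.4},{"dx": 0,"dy": 0,"dz": 20,"ax": 0,"ay": 0,"az": 1,"grip": 0.4},{"dx": 0,"dy": 0,"dz": 20,"ax": 0,"ay": 0,"az": 0,"grip": 0.4},{"dx": 0,"dy": 0,"dz": 20,"ax": 0,"ay": 0,"az": 0,"grip": 0.4},{"dx": 0,"dy": 0,"dz": 10,"ax": 0,"ay": 0,"az": 0,"grip": 0.4},{"dx": 0,"dy": 0,"dz": 0,"ax": 0,"ay": 0,"az": 0,"grip": 0.4},{"dx": 0,"dy": 0,"dz": 0,"ax": 0,"ay": 0,"az": 0,"grip": 0.7},{"dx": 0,"dy": 0,"dz": 0,"ax": 0,"ay": 0,"az": 0,"grip": 1},{"dx": 0,"dy": 0,"dz": 0,"ax": 0,"ay": 0,"az": 0,"grip": 1},{"dx": 0,"dy": 0,"dz": 0,"ax": 0,"ay": 0,"az": 0,"grip": 1},{"dx": 0,"dy": 0,"dz": 0,"ax": 0,"ay": 0,"az": 0,"grip": 1}]' --grip_force 25

```text
clock: 15.25
position: [0.5686, 0.2581, 0.3382]
ee_rot: [-0.0, 0.927, -0.376, 0.001]
contact_force: [-0.4, -1.0, 4.2]
width: 0.0127
gripper_force: 24.6
```

```bash
python3 - <<'E'
from h import *
p,R,s=pose(); g=p+R[:,2]*.155; need(g,-.046)
c=np.array([.5536,.1264]); v=g[:2]-c; r=np.hypot(*v); a0=np.arctan2(v[1],v[0]); print('r',r,'a0',a0)
a1=np.pi-.046+.02; N=18; r=.132
A=np.linspace(a0,a1,N+1); P=np.c_[c[0]+r*np.cos(A),c[1]+r*np.sin(A)]; P[0]=g[:2]
D=np.diff(P,axis=0); print(np.round(np.c_[D@R[:2,0],D@R[:2,1]]*1000,1).tolist()); print(s['qpos'])
E
```

```text
grasp pt now [0.5689 0.2581 0.1832] shift [ 0.3 -0.2  0. ] turn [-0.01 -0.02 -6.92] F [-0.38 -1.02  4.2 ] w 0.0127 gf 24.6 t 15.25
r 0.13256010970309487 a0 1.4548549703821778
[[-9.0, 8.3], [-8.5, 8.7], [-7.7, 9.4], [-6.8, 10.1], [-5.8, 10.7], [-4.8, 11.2], [-3.8, 11.6], [-2.7, 11.9], [-1.6, 12.1], [-0.5, 12.2], [0.6, 12.2], [1.8, 12.0], [2.9, 11.8], [3.9, 11.5], [5.0, 11.1], [6.0, 10.6], [6.9, 10.0], [7.8, 9.3]]
[ 3.14982054e-01  3.90165862e-01  1.50075569e+00 -8.59180487e-04
  1.24866719e+00  2.65672521e+00]
```

Joint 6 is at 2.66, close to its limit, so I let the tool turn along with the swing. I recompute the rows with a turn of -0.5 each.

```bash
python3 - <<'E'
from h import *
p,R,s=pose(); g=p+R[:,2]*.155
c=np.array([.5536,.1264]); v=g[:2]-c; a0=np.arctan2(v[1],v[0]); r=.1323
a1=np.pi-.046-.06; N=18
A=np.linspace(a0,a1,N+1); P=np.c_[c[0]+r*np.cos(A),c[1]+r*np.sin(A)]
out=[];Q=R.copy()
for i in range(N):
    d=np.r_[P[i+1]-P[i],0]; out.append(np.round(Q.T@d*1000,1)[:2].tolist()); Q=Q@Ro.from_rotvec([0,0,-np.radians(3)]).as_matrix()
print(out)
E
```

```text
[[-8.9, 7.5], [-8.6, 7.8], [-8.3, 8.1], [-8.1, 8.4], [-7.7, 8.7], [-7.4, 8.9], [-7.1, 9.2], [-6.8, 9.4], [-6.4, 9.7], [-6.1, 9.9], [-5.7, 10.1], [-5.4, 10.3], [-5.0, 10.5], [-4.6, 10.6], [-4.3, 10.8], [-3.9, 10.9], [-3.5, 11.1], [-3.1, 11.2]]
```

Call:
jog_arm --plan '[{"dx": -8.9,"dy": 7.5,"dz": 0,"ax": 0,"ay": 0,"az": -0.5,"grip": 1},{"dx": -8.6,"dy": 7.8,"dz": 0,"ax": 0,"ay": 0,"az": -0.5,"grip": 1},{"dx": -8.3,"dy": 8.1,"dz": 0,"ax": 0,"ay": 0,"az": -0.5,"grip": 1},{"dx": -8.1,"dy": 8.4,"dz": 0,"ax": 0,"ay": 0,"az": -0.5,"grip": 1},{"dx": -7.7,"dy": 8.7,"dz": 0,"ax": 0,"ay": 0,"az": -0.5,"grip": 1},{"dx": -7.4,"dy": 8.9,"dz": 0,"ax": 0,"ay": 0,"az": -0.5,"grip": 1},{"dx": 0,"dy": 0,"dz": 0,"ax": 0,"ay": 0,"az": 0,"grip": 1}]'

```text
clock: 15.83
position: [0.4988, 0.248, 0.3382]
ee_rot: [-0.001, 0.974, -0.226, 0.0]
contact_force: [-1.8, 2.5, 4.5]
width: 0.013
gripper_force: 24.8
```

```bash
python3 - <<'E'
from h import *
p,R,s=pose(); need([.5,.2,.18],-.046); g=p+R[:,2]*.155
v=g[:2]-[.5536,.1264]; print(np.hypot(*v),np.degrees(np.arctan2(v[1],v[0])))
E
```

```text
grasp pt now [0.4989 0.2482 0.1832] shift [22.2 42.6  3.1] turn [-0.01 -0.   -3.91] F [-1.82  2.54  4.46] w 0.013 gf 24.8 t 15.83
0.13351090335212704 114.16961656509277
```

The swing is following the arc with low forces. I continue.

Call:
jog_arm --plan '[{"dx": -7.1,"dy": 9.2,"dz": 0,"ax": 0,"ay": 0,"az": -0.5,"grip": 1},{"dx": -6.8,"dy": 9.4,"dz": 0,"ax": 0,"ay": 0,"az": -0.5,"grip": 1},{"dx": -6.4,"dy": 9.7,"dz": 0,"ax": 0,"ay": 0,"az": -0.5,"grip": 1},{"dx": -6.1,"dy": 9.9,"dz": 0,"ax": 0,"ay": 0,"az": -0.5,"grip": 1},{"dx": -5.7,"dy": 10.1,"dz": 0,"ax": 0,"ay": 0,"az": -0.5,"grip": 1},{"dx": -5.4,"dy": 10.3,"dz": 0,"ax": 0,"ay": 0,"az": -0.5,"grip": 1},{"dx": -5,"dy": 10.5,"dz": 0,"ax": 0,"ay": 0,"az": -0.5,"grip": 1},{"dx": -4.6,"dy": 10.6,"dz": 0,"ax": 0,"ay": 0,"az": -0.5,"grip": 1},{"dx": -4.3,"dy": 10.8,"dz": 0,"ax": 0,"ay": 0,"az": -0.5,"grip": 1},{"dx": -3.9,"dy": 10.9,"dz": 0,"ax": 0,"ay": 0,"az": -0.5,"grip": 1},{"dx": -3.5,"dy": 11.1,"dz": 0,"ax": 0,"ay": 0,"az": -0.5,"grip": 1},{"dx": 0,"dy": 0,"dz": 0,"ax": 0,"ay": 0,"az": 0,"grip": 1},{"dx": 0,"dy": 0,"dz": 0,"ax": 0,"ay": 0,"az": 0,"grip": 1}]'

```text
clock: 16.92
position: [0.4219, 0.1521, 0.3379]
ee_rot: [-0.001, 0.998, 0.059, -0.002]
contact_force: [-5.8, 3.4, 11.1]
width: 0.0135
gripper_force: 25.6
```

```bash
python3 - <<'E'
from h import *
p,R,s=pose(); need([.422,.1325,.183],-.046); g=p+R[:,2]*.155
v=g[:2]-[.5536,.1264]; print(np.hypot(*v),np.degrees(np.arctan2(v[1],v[0])),R[:2,:2])
E
```

```text
grasp pt now [0.4213 0.1523 0.1829] shift [-2.2 19.5 -0.1] turn [-0.01  0.03  1.56] F [-5.81  3.44 11.09] w 0.0135 gf 25.6 t 16.92
0.13480417793111177 168.91651113444334 [[ 0.99309771  0.11723586]
 [ 0.11724082 -0.99310277]]
```

Call:
jog_arm --plan '[{"dx": -1,"dy": 4.5,"dz": 0,"ax": 0,"ay": 0,"az": 0,"grip": 1},{"dx": -0.8,"dy": 4.5,"dz": 0,"ax": 0,"ay": 0,"az": 0,"grip": 1},{"dx": -0.7,"dy": 4,"dz": 0,"ax": 0,"ay": 0,"az": 0,"grip": 1},{"dx": -0.3,"dy": 2,"dz": 0,"ax": 0,"ay": 0,"az": 0,"grip": 1},{"dx": 0,"dy": 0,"dz": 0,"ax": 0,"ay": 0,"az": 0,"grip": 1},{"dx": 0,"dy": 0,"dz": 0,"ax": 0,"ay": 0,"az": 0,"grip": 1}]'

```text
clock: 17.42
position: [0.4208, 0.137, 0.3378]
ee_rot: [-0.0, 0.998, 0.059, -0.002]
contact_force: [-6.7, 0.7, 10.5]
width: 0.0132
gripper_force: 25.7
```

Call:
jog_arm --plan '[{"dx": -0.2,"dy": 2,"dz": 0,"ax": 0,"ay": 0,"az": 0,"grip": 1},{"dx": -0.2,"dy": 2,"dz": 0,"ax": 0,"ay": 0,"az": 0,"grip": 1},{"dx": 0,"dy": 0,"dz": 0,"ax": 0,"ay": 0,"az": 0,"grip": 1},{"dx": 0,"dy": 0,"dz": 0,"ax": 0,"ay": 0,"az": 0,"grip": 1}]'

```text
clock: 17.75
position: [0.4208, 0.1331, 0.3378]
ee_rot: [-0.0, 0.998, 0.059, -0.002]
contact_force: [-6.8, 1.5, 11.0]
width: 0.013
gripper_force: 25.7
```

Call:
jog_arm --plan '[{"dx": -0.2,"dy": 1.5,"dz": 0,"ax": 0,"ay": 0,"az": 0,"grip": 1},{"dx": -0.2,"dy": 1.5,"dz": 0,"ax": 0,"ay": 0,"az": 0,"grip": 1},{"dx": 0,"dy": 0,"dz": 0,"ax": 0,"ay": 0,"az": 0,"grip": 1},{"dx": 0,"dy": 0,"dz": 0,"ax": 0,"ay": 0,"az": 0,"grip": 1}]'

```text
clock: 18.08
position: [0.4207, 0.1317, 0.3379]
ee_rot: [-0.003, 0.998, 0.058, -0.002]
contact_force: [-7.4, 8.9, 10.7]
width: 0.013
gripper_force: 25.9
```

The arm has met its stop: Fy rose to 9 N at the expected yaw. I release the pin and rise.

Call:
jog_arm --plan '[{"dx": 0,"dy": 0,"dz": 0,"ax": 0,"ay": 0,"az": 0,"grip": 0.75},{"dx": 0,"dy": 0,"dz": 0,"ax": 0,"ay": 0,"az": 0,"grip": 0.6},{"dx": 0,"dy": -1,"dz": 0,"ax": 0,"ay": 0,"az": 0,"grip": 0.5},{"dx": 0,"dy": -1,"dz": 0,"ax": 0,"ay": 0,"az": 0,"grip": 0.45},{"dx": 0,"dy": 0,"dz": 0,"ax": 0,"ay": 0,"az": 0,"grip": 0.45},{"dx": 0,"dy": 0,"dz": 0,"ax": 0,"ay": 0,"az": 0,"grip": 0.45},{"dx": 0,"dy": 0,"dz": -15,"ax": 0,"ay": 0,"az": 0,"grip": 0.45},{"dx": 0,"dy": 0,"dz": -25,"ax": 0,"ay": 0,"az": 0,"grip": 0.45},{"dx": 0,"dy": 0,"dz": -25,"ax": 0,"ay": 0,"az": 0,"grip": 0.45},{"dx": 0,"dy": 0,"dz": -20,"ax": 0,"ay": 0,"az": 0,"grip": 0.45},{"dx": 0,"dy": 0,"dz": 0,"ax": 0,"ay": 0,"az": 0,"grip": 0.45},{"dx": 0,"dy": 0,"dz": 0,"ax": 0,"ay": 0,"az": 0,"grip": 0.45}]'

```text
clock: 19.08
position: [0.4223, 0.1317, 0.4226]
ee_rot: [0.0, 0.998, 0.06, 0.001]
contact_force: [0.0, 1.0, -0.5]
width: 0.0468
gripper_force: 0.0
```

```bash
python3 - <<'E'
from h import *
d=grab('wrist','w10.png'); need([.4535,-.086,.2],-.046)
g=cv2.cvtColor(d['image'],cv2.COLOR_RGB2GRAY); P=np.array([.4218,.1325,.178]); u,v=proj(d,P).astype(int); print(u,v)
m=np.zeros(g.shape,np.uint8); m[max(v-45,0):v+45,u-35:u+35]=g[max(v-45,0):v+45,u-35:u+35]<75
n,l,s,c=cv2.connectedComponentsWithStats(m)
for i in range(1,n):
    if s[i][4]>60: print(s[i],c[i],onz(d,*c[i],.17))
E
```

```text
grasp pt now [0.4217 0.1316 0.2664] shift [  5.7 219.9  66.5] turn [0.01 0.01 1.58] F [-1.3   0.16 -0.33] w 0.0469 gf 0.0 t 19.13
315 203
[307 184  20  37 600] [316.085      202.75166667] [0.41911502 0.13211043 0.17      ]
```

The arm stays at its stop, with the pin at y≈0.132. Now I go over the pad with the fingers shut.

Call:
jog_arm --plan '[{"dx": 0,"dy": 0,"dz": 0,"ax": 0,"ay": 0,"az": 0.8,"grip": 1},{"dx": 0,"dy": 0,"dz": 0,"ax": 0,"ay": 0,"az": 0.8,"grip": 1},{"dx": 4,"dy": 20,"dz": 0,"ax": 0,"ay": 0,"az": 0,"grip": 1},{"dx": 6,"dy": 30,"dz": 0,"ax": 0,"ay": 0,"az": 0,"grip": 1},{"dx": 6,"dy": 32,"dz": 0,"ax": 0,"ay": 0,"az": 0,"grip": 1},{"dx": 6,"dy": 32,"dz": 10,"ax": 0,"ay": 0,"az": 0,"grip": 1},{"dx": 6,"dy": 32,"dz": 25,"ax": 0,"ay": 0,"az": 0,"grip": 1},{"dx": 6,"dy": 30,"dz": 25,"ax": 0,"ay": 0,"az": 0,"grip": 1},{"dx": 4,"dy": 25,"dz": 25,"ax": 0,"ay": 0,"az": 0,"grip": 1},{"dx": 4,"dy": 15,"dz": 25,"ax": 0,"ay": 0,"az": 0,"grip": 1},{"dx": 0,"dy": 0,"dz": 20,"ax": 0,"ay": 0,"az": 0,"grip": 1},{"dx": 0,"dy": 0,"dz": 10,"ax": 0,"ay": 0,"az": 0,"grip": 1},{"dx": 0,"dy": 0,"dz": 0,"ax": 0,"ay": 0,"az": 0,"grip": 1},{"dx": 0,"dy": 0,"dz": 0,"ax": 0,"ay": 0,"az": 0,"grip": 1},{"dx": 0,"dy": 0,"dz": 0,"ax": 0,"ay": 0,"az": 0,"grip": 1}]'

```text
clock: 20.38
position: [0.4536, -0.086, 0.2819]
ee_rot: [0.0, 1.0, -0.024, -0.0]
contact_force: [-0.5, 0.0, 0.6]
width: -0.0002
gripper_force: 0.0
```

```bash
python3 - <<'E'
from h import *
d=grab('wrist','w11.png'); need([.4535,-.086,.2],-.046); p,R,s=pose(); print('tip',p+R[:,2]*manip.tcp_to_tips)
hsv=cv2.cvtColor(d['image'],cv2.COLOR_RGB2HSV); m=(((hsv[...,0]<8)|(hsv[...,0]>172))&(hsv[...,1]>150)&(hsv[...,2]>90)).astype(np.uint8)
n,l,st,c=cv2.connectedComponentsWithStats(m); i=1+np.argmax(st[1:,4]); print(c[i],st[i],onz(d,*c[i],.073)); print(proj(d,np.array([.4535,-.086,.073])),proj(d,p+R[:,2]*manip.tcp_to_tips))
E
```

```text
grasp pt now [ 0.4538 -0.0861  0.1274] shift [ -0.2   0.1 -72.6] turn [ 0.01 -0.   -0.02] F [-1.09 -0.26  0.21] w 0.0 gf 0.0 t 20.43
tip [ 0.45380277 -0.08612362  0.1089645 ]
[319.16593886 218.03784571] [ 292  194   56   51 2061] [ 0.45619651 -0.0876614   0.073     ]
[316.69327877 222.15629467] [316.57366632 250.52252464]
```

Call:
jog_arm --plan '[{"dx": 1,"dy": 0.5,"dz": 12,"ax": 0,"ay": 0,"az": 0,"grip": 1},{"dx": 0,"dy": 0,"dz": 10,"ax": 0,"ay": 0,"az": 0,"grip": 1},{"dx": 0,"dy": 0,"dz": 6,"ax": 0,"ay": 0,"az": 0,"grip": 1},{"dx": 0,"dy": 0,"dz": 3,"ax": 0,"ay": 0,"az": 0,"grip": 1},{"dx": 0,"dy": 0,"dz": 1,"ax": 0,"ay": 0,"az": 0,"grip": 1},{"dx": 0,"dy": 0,"dz": 1,"ax": 0,"ay": 0,"az": 0,"grip": 1},{"dx": 0,"dy": 0,"dz": 1,"ax": 0,"ay": 0,"az": 0,"grip": 1},{"dx": 0,"dy": 0,"dz": 1,"ax": 0,"ay": 0,"az": 0,"grip": 1},{"dx": 0,"dy": 0,"dz": 1,"ax": 0,"ay": 0,"az": 0,"grip": 1},{"dx": 0,"dy": 0,"dz": 1,"ax": 0,"ay": 0,"az": 0,"grip": 1},{"dx": 0,"dy": 0,"dz": 0.5,"ax": 0,"ay": 0,"az": 0,"grip": 1}]'

```text
clock: 21.35
position: [0.4547, -0.087, 0.2454]
ee_rot: [0.001, 1.0, -0.024, 0.0]
contact_force: [-1.6, -0.4, 8.2]
width: 0.0002
gripper_force: 3.6
```

```bash
cat >> h.py <<'E'
def feel(n=8):
    F=[];Z=[]
    for _ in range(n):
        imaging.get_image('wrist'); p,R,s=pose(); F.append(s['contact_force']); Z.append((p+R[:,2]*manip.tcp_to_tips)[2])
    print('F',np.mean(F,0).round(2),'Fz',np.round([f[2] for f in F],1),'tip z mm',np.round(np.mean(Z)*1000,2),'t',round(s['clock'],2))
E
python3 -c "
from h import *
feel(4)"
```

```text
F [-1.4  -0.85  5.97] Fz [6.2 6.7 5.3 5.7] tip z mm 71.99 t 21.55
```

Call:
jog_arm --plan '[{"dx": 0,"dy": 0,"dz": 0.7,"ax": 0,"ay": 0,"az": 0,"grip": 1},{"dx": 0,"dy": 0,"dz": 0.7,"ax": 0,"ay": 0,"az": 0,"grip": 1},{"dx": 0,"dy": 0,"dz": 0.7,"ax": 0,"ay": 0,"az": 0,"grip": 1},{"dx": 0,"dy": 0,"dz": 0.7,"ax": 0,"ay": 0,"az": 0,"grip": 1},{"dx": 0,"dy": 0,"dz": 0.7,"ax": 0,"ay": 0,"az": 0,"grip": 1},{"dx": 0,"dy": 0,"dz": 0.5,"ax": 0,"ay": 0,"az": 0,"grip": 1}]'

```text
clock: 22.05
position: [0.4547, -0.0875, 0.2416]
ee_rot: [0.002, 1.0, -0.024, 0.0]
contact_force: [-1.3, -2.5, 7.5]
width: 0.0003
gripper_force: 3.8
```

```bash
python3 -c "
from h import *
feel(6)"
```

```text
F [-2.26 -3.13  6.99] Fz [7.3 6.7 6.5 6.9 7.1 7.4] tip z mm 68.12 t 22.35
```

Call:
jog_arm --plan '[{"dx": 0,"dy": 0,"dz": 0.5,"ax": 0,"ay": 0,"az": 0,"grip": 1},{"dx": 0,"dy": 0,"dz": 0.5,"ax": 0,"ay": 0,"az": 0,"grip": 1},{"dx": 0,"dy": 0,"dz": 0.5,"ax": 0,"ay": 0,"az": 0,"grip": 1},{"dx": 0,"dy": 0,"dz": 0.5,"ax": 0,"ay": 0,"az": 0,"grip": 1}]'

```text
clock: 22.68
position: [0.4547, -0.0877, 0.2397]
ee_rot: [0.002, 1.0, -0.023, 0.0]
contact_force: [-3.3, -3.2, 8.0]
width: 0.0001
gripper_force: 3.9
```

```bash
python3 -c "
from h import *
feel(5)"
```

```text
F [-1.99 -3.95  7.48] Fz [7.8 7.2 8.1 7.2 7.2] tip z mm 66.18 t 22.93
```

Call:
jog_arm --plan '[{"dx": 0,"dy": 0.5,"dz": 0.5,"ax": 0,"ay": 0,"az": 0,"grip": 1},{"dx": 0,"dy": 0.5,"dz": 0.5,"ax": 0,"ay": 0,"az": 0,"grip": 1},{"dx": 0,"dy": 0.3,"dz": 0.5,"ax": 0,"ay": 0,"az": 0,"grip": 1},{"dx": 0,"dy": 0.2,"dz": 0.5,"ax": 0,"ay": 0,"az": 0,"grip": 1}]'

```text
clock: 23.27
position: [0.4546, -0.0886, 0.2375]
ee_rot: [0.001, 1.0, -0.024, 0.0]
contact_force: [-1.0, -1.3, 7.2]
width: -0.0003
gripper_force: 3.6
```

```bash
python3 -c "
from h import *
feel(5)"
```

```text
F [-1.24 -0.92  6.48] Fz [7.  6.9 5.4 6.8 6.3] tip z mm 64.02 t 23.52
```

Call:
jog_arm --plan '[{"dx": 0,"dy": 0.1,"dz": 0.5,"ax": 0,"ay": 0,"az": 0,"grip": 1},{"dx": 0,"dy": 0.1,"dz": 0.5,"ax": 0,"ay": 0,"az": 0,"grip": 1},{"dx": 0,"dy": 0.1,"dz": 0.5,"ax": 0,"ay": 0,"az": 0,"grip": 1},{"dx": 0,"dy": 0.1,"dz": 0.5,"ax": 0,"ay": 0,"az": 0,"grip": 1}]'

```text
clock: 23.85
position: [0.4546, -0.0889, 0.2355]
ee_rot: [0.001, 1.0, -0.024, 0.0]
contact_force: [-2.1, -0.4, 7.1]
width: 0.0001
gripper_force: 3.7
```

```bash
python3 -c "
from h import *
feel(5)"
```

```text
F [-1.31 -0.82  6.38] Fz [6.1 6.8 6.9 5.8 6.3] tip z mm 62.03 t 24.1
```

Still at the baseline of about 6.4 N. I carry on.

Call:
jog_arm --plan '[{"dx": 0,"dy": 0.1,"dz": 0.5,"ax": 0,"ay": 0,"az": 0,"grip": 1},{"dx": 0,"dy": 0.1,"dz": 0.5,"ax": 0,"ay": 0,"az": 0,"grip": 1},{"dx": 0,"dy": 0.1,"dz": 0.5,"ax": 0,"ay": 0,"az": 0,"grip": 1},{"dx": 0,"dy": 0.1,"dz": 0.5,"ax": 0,"ay": 0,"az": 0,"grip": 1}]'

```text
clock: 24.43
position: [0.4546, -0.0892, 0.2335]
ee_rot: [0.001, 1.0, -0.024, 0.0]
contact_force: [-1.5, 0.2, 8.6]
width: -0.0001
gripper_force: 3.8
```

```bash
python3 -c "
from h import *
feel(6)"
```

```text
F [-1.34 -0.37  6.95] Fz [7.2 6.7 7.4 6.8 6.5 7.1] tip z mm 60.04 t 24.73
```

Call:
jog_arm --plan '[{"dx": 0,"dy": 0.1,"dz": 0.5,"ax": 0,"ay": 0,"az": 0,"grip": 1},{"dx": 0,"dy": 0.1,"dz": 0.5,"ax": 0,"ay": 0,"az": 0,"grip": 1}]'

```text
clock: 24.9
position: [0.4546, -0.0893, 0.2325]
ee_rot: [0.001, 1.0, -0.024, 0.0]
contact_force: [-2.0, 0.4, 7.3]
width: -0.0002
gripper_force: 3.9
```

```bash
python3 -c "
from h import *
feel(8)"
```

```text
F [-1.35 -0.08  6.81] Fz [7.4 6.6 6.5 6.4 6.9 7.2 7.1 6.4] tip z mm 59.06 t 25.3
```

Call:
jog_arm --plan '[{"dx": 0,"dy": 0.05,"dz": 0.5,"ax": 0,"ay": 0,"az": 0,"grip": 1},{"dx": 0,"dy": 0.05,"dz": 0.5,"ax": 0,"ay": 0,"az": 0,"grip": 1}]'

```text
clock: 25.47
position: [0.4546, -0.0894, 0.2316]
ee_rot: [0.001, 1.0, -0.024, 0.0]
contact_force: [-1.3, 0.2, 9.6]
width: 0.0
gripper_force: 4.4
```

```bash
python3 -c "
from h import *
feel(8)"
```

```text
F [-1.45 -0.15  7.8 ] Fz [7.9 7.3 7.5 7.9 7.5 8.5 7.7 8.1] tip z mm 58.14 t 25.87
```

Call:
jog_arm --plan '[{"dx": 0,"dy": 0.05,"dz": 0.5,"ax": 0,"ay": 0,"az": 0,"grip": 1},{"dx": 0,"dy": 0.05,"dz": 0.5,"ax": 0,"ay": 0,"az": 0,"grip": 1}]'

```text
clock: 26.03
position: [0.4546, -0.0895, 0.2307]
ee_rot: [0.001, 1.0, -0.024, 0.0]
contact_force: [-0.8, -0.3, 9.2]
width: 0.0
gripper_force: 4.9
```

```bash
python3 -c "
from h import *
feel(8)"
```

```text
F [-1.86  0.54  8.68] Fz [9.3 8.5 8.8 8.4 9.1 8.7 8.3 8.3] tip z mm 57.25 t 26.43
```

Contact was at a tip height of about 59.1 mm, and the vial now bears about 2.3 N. About 1.4 mm more gives about 4 N.

Call:
jog_arm --plan '[{"dx": 0,"dy": 0.05,"dz": 0.5,"ax": 0,"ay": 0,"az": 0,"grip": 1},{"dx": 0,"dy": 0.05,"dz": 0.5,"ax": 0,"ay": 0,"az": 0,"grip": 1},{"dx": 0,"dy": 0.05,"dz": 0.5,"ax": 0,"ay": 0,"az": 0,"grip": 1}]'

```text
clock: 26.68
position: [0.4546, -0.0896, 0.2294]
ee_rot: [0.001, 1.0, -0.024, 0.001]
contact_force: [-1.8, -0.5, 12.2]
width: 0.0
gripper_force: 5.7
```

```bash
python3 -c "
from h import *
feel(8)"
```

```text
F [-2.09  0.19 10.23] Fz [10.8 10.2 10.1 10.2  9.1 10.6 10.7 10.2] tip z mm 55.9 t 27.08
```

The vial bears about 4.1 N. I lift off straight up and check that it holds.

Call:
jog_arm --plan '[{"dx": 0,"dy": 0,"dz": -1,"ax": 0,"ay": 0,"az": 0,"grip": 1},{"dx": 0,"dy": 0,"dz": -2,"ax": 0,"ay": 0,"az": 0,"grip": 1},{"dx": 0,"dy": 0,"dz": -4,"ax": 0,"ay": 0,"az": 0,"grip": 1},{"dx": 0,"dy": 0,"dz": -10,"ax": 0,"ay": 0,"az": 0,"grip": 1},{"dx": 0,"dy": 0,"dz": -25,"ax": 0,"ay": 0,"az": 0,"grip": 1},{"dx": 0,"dy": 0,"dz": -30,"ax": 0,"ay": 0,"az": 0,"grip": 1},{"dx": 0,"dy": 0,"dz": -30,"ax": 0,"ay": 0,"az": 0,"grip": 1},{"dx": 0,"dy": 0,"dz": -30,"ax": 0,"ay": 0,"az": 0,"grip": 1},{"dx": 0,"dy": 0,"dz": 0,"ax": 0,"ay": 0,"az": 0,"grip": 1},{"dx": 0,"dy": 0,"dz": 0,"ax": 0,"ay": 0,"az": 0,"grip": 1},{"dx": 0,"dy": 0,"dz": 0,"ax": 0,"ay": 0,"az": 0,"grip": 1}]'

```text
clock: 28.0
position: [0.4539, -0.0892, 0.3593]
ee_rot: [0.0, 1.0, -0.024, -0.001]
contact_force: [-0.6, -0.2, -0.6]
width: -0.0005
gripper_force: 0.0
```

```bash
python3 - <<'E'
from h import *
def red(d):
    hsv=cv2.cvtColor(d['image'],cv2.COLOR_RGB2HSV); m=(((hsv[...,0]<8)|(hsv[...,0]>172))&(hsv[...,1]>150)&(hsv[...,2]>90)).astype(np.uint8); m[:190]=0;m[:,:310]=0;m[300:]=0
    n,l,st,c=cv2.connectedComponentsWithStats(m); i=1+np.argmax(st[1:,4]); return c[i],st[i]
d=grab('wrist','w12.png'); c,s=red(d); print(c,s)
for z in(.056,.060,.066): print(z,np.round(proj(d,np.array([.455,-.0895,z])),1), 'dia px', np.round(abs(proj(d,np.array([.455,-.0715,z]))-proj(d,np.array([.455,-.1075,z])))[0],1))
for k in range(4): feel(1)
d=grab('wrist'); print(red(d))
hsv=cv2.cvtColor(d['image'],cv2.COLOR_RGB2HSV)
E
```

```text
[319.51408451 192.90140845] [310 190  23   8 142]
0.056 [317.5 177.8] dia px 39.7
0.06 [317.5 179.1] dia px 40.3
0.066 [317.4 181. ] dia px 41.1
F [ 1.15  0.64 -0.35] Fz [-0.3] tip z mm 185.04 t 28.1
F [ 0.55  0.23 -0.14] Fz [-0.1] tip z mm 184.97 t 28.15
F [ 0.75  0.21 -0.41] Fz [-0.4] tip z mm 185.07 t 28.2
F [0.2  0.93 0.22] Fz [0.2] tip z mm 185.23 t 28.25
(array([319.55395683, 192.82014388]), array([310, 190,  23,   8, 139], dtype=int32))
```

```bash
python3 -c "
from rig import manip
print(manip.sign_off())"
```

```text
the job is handed in; nothing more can be done
None
```

I stood the black-capped vial in the cup, swung the arm to its stop and pressed the pad until the cap bore on the seal with about 4 N (felt at the pad, not measured at the seal). I then backed the robot clear and handed the job in at about 28 s; the vial caught the cup's near rim once on the first try and was re-seated, and I did not re-measure the clamp after lifting off.

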